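Set the lay fence and load the tile screen-printing bed

ROBOT

A 6-joint arm with a two-finger parallel gripper is mounted at the origin on the work surface. World frame = base frame: x ahead of the robot, y to its left, z up, the work surface at z = 0. Lengths are in mm, angles in rad, forces in N, time in s.
With the tool pointing down it reaches from about 350 to 850 mm from the base axis. Payload 8.1 kg.
Tool frame: the origin (TCP) lies midway between the tips of the shut fingers; the grasp point (between the pads) lies 19 mm behind it (ctrl.grip_point_offset is the distance from the TCP to the grasp point, in mm); z points along the fingers, y is the line along which they close (so a half turn about z gives the same grasp; the last joint's range is limited). The gripper opens to 93 mm and grips with 3 to 60 N. Pads are 15 mm wide; open, the fingers measure 128 mm over their backs; the gripper's body (75 mm by 188 mm) begins 65 mm behind the grasp point.
Start: joints at [-1.203, 0.13, 1.488, -0, 1.523, -0.085], TCP at [262.511, -539.531, 218.635] pointing down, gripper open.
Joint ranges: [-2.96, 2.96], [-0.89, 2.26], [0.02, 2.5], [-1.34, 4.48], [0, 2.73], [-2.66, 2.66]. Speed limits (rad/s): [2.39, 2.39, 2.79, 3.14, 3.14, 3.14].

INTERFACE

Orientations are given as a 3x3 rotation matrix whose columns are the frame's x, y, z axes.
In Python, from rig import ctrl, vision, order gives the robot as it stands. The module is installed in compiled form; this text tells all that it offers.
- The arm moves only by the shell command python3 -m inch 'ROWS'. ROWS is JSON, a list of rows, each an object of numbers: "dx", "dy", "dz": the shift along the tool's x, y, z in m; "rx", "ry", "rz": the turn, a rotation vector about the tool's x, y, z in rad; "gripper": the finger opening in m, from 0 to 0.093. A call has 1 to 20 rows; each row shifts and turns the commanded pose from where the row before left it, along the tool's axes as they then stand; what a row does not reach is not made up. A row lasts 1/8 s, in which the tool goes at most 62.5 mm and 10.7 degrees, less where a joint would pass 70% of its speed; a pose out of reach is approached as far as the arm can. A call is refused whole if a number of a shift passes 0.0625 or a number of a turn 0.188, either way. A call with a gripper value outside its range is refused whole. The fingers move at their own pace and stop on an object; the grip force is fixed at half the most. Time passes only in rows, so rows that do not move let the fingers close. It gives the time, the measured TCP pose, the force, the opening and the grip force at its end, in the units of the state.
- ctrl.state(): the state, without advancing time (a new reading comes with each control period).
- vision.camera(name): name is "scene" or "top"; returns a dict with "img" (480x640x3 uint8, blue, green, red), "depth" (480x640 float32, mm along the optical axis (not along the pixel's ray), 0 where there is no reading), "mtx" (3x3 intrinsics, pixels), "world_to_cam" (4x4, takes a point from world to camera coordinates). Camera axes: x right, y down, z forward; pixel columns grow to the right and rows downward; lengths in mm; the calibration is good to about 2 mm. A picture is of the moment at which its call begins.
- order.job_done(): hands the job in; it is judged then, once.
The state is a dict: "clock": time; "qpos": joint angles; "dq": joint speeds; "effort": joint torques, N m; "position": TCP position; "tcp_rot": TCP orientation; "contact_force": force on the tool from outside, world axes, zero at the start; "ft_torque": the same for the moment, N m; "gripper_width": finger opening in mm; "grasp_force": force on a finger pad.
Only numpy, scipy, OpenCV 4.12 (cv2) and the standard library are available. Lean on these libraries where they do the work, as an engineer would, in place of code of your own. Each camera call takes 0.05 s, during which the arm holds its last target. There are 200 camera calls.

TASK

Set up the tile screen-printing bed for the next batch: loosen the red clamp lever, slide the lay fence until its red pointer meets the line on the yellow job marker, and clamp it again. Then lay every narrow terracotta border tile from the wooden ware board flat on the bed, side by side, each with one short end against the fence and square to it. When they all lie there, push the yellow suction slide away from you to its green end stop; leave the colour chart, grey tile, slip bottle, squeegee and brush where they are.

Things in the scene. Friction and masses are not known exactly. Their poses are not given: they have to be found in the camera images.
- bed: Fixed screen-printing base: aluminium vacuum bed 320 x 400 mm, flat top 30 mm above the table. Origin under its centre; x away from the robot (to the blue hinge bar), y left, z up. A steel rail runs along x beside the right edge (y = -225 mm, top 30 mm high), white scale on a ledge to its right. Suction manifold beside the left edge (y 215 to 267 mm, 34 mm high).
- bed_top (a point): Centre of the bed's top surface (30 mm above the table), axes as the bed.
- fence (a point): Middle of the lay fence's working edge, 1 mm above the bed, axes as the bed: the edge is the plane x = 0, tiles lie on its +x side. Steel strip 9 mm tall, 16 mm deep, 195 mm either side of this point along y, hung on the blue carriage. The carriage block is 110 mm along x (55 mm either side of the edge), 44 mm wide, inner side at y = -193 mm here, top 52 mm above the table.
- carriage (a joint): Travel of fence and carriage along the rail, m, 0 to 0.17; grows away from the robot (+x of the bed). Slides with about 8 N when loose; held fast when clamped.
- carriage_knob (a point): Grip point of the black upright knob on the carriage (cylinder 22 mm across, from 52 to 92 mm above the table; this point 80 mm above the table on its axis), 30 mm to the robot's side of the fence's working edge.
- clamp (a joint): Angle of the red clamp lever, rad. 0 = clamped (points right, -y of the bed, at its stop); 1.5 = fully loose (points away from the robot, +x of the bed, at its stop); loosens anticlockwise seen from above, stays where left. It screws a pad onto the rail: above about 0.3 the carriage is free, below 0.15 clamped. Takes 2 to 3 N at the grip; hold the grip lightly so that it can turn in the fingers.
- clamp_grip (a point): Grip point of the upright red barrel at the end of the lever (15 mm across, from 56 to 94 mm above the table; this point 84 mm above the table on its axis). It moves on a circle of radius 85 mm about clamp_hub; the lever arm is 12 mm wide, its top at 62 mm (keep fingertips above it).
- clamp_hub (a point): Point on the lever's vertical turning axis, at the height of clamp_grip; 30 mm from the fence's working edge on the far side, 60 mm from the knob.
- pointer (a point): Tip of the small red pointer on the right of the carriage, in line with the fence's working edge, just above the scale.
- marker: Yellow job marker fixed on the scale, 12 mm along x, 22 mm along y, 8 mm tall, with a black line across its top at x = 0. Origin under its centre, axes parallel to the bed's; the pointer's tip passes just beside its end. Fence at the mark: the pointer and marker have the same x in the marker's frame.
- gate (a joint): Travel of the suction slide, m: 0 = shut (near the red stop, the robot's end), 0.08 = open, against the green stop (+x of the bed). Slides with about 3 N and stays where it is left.
- gate_grip (a point): Middle of the yellow upright tab on the suction slide: 12 mm thick along x, 34 mm along y, from about 38 to 75 mm above the table; this point about 60 mm above the table. Left of the bed.
- ware_board: Fixed wooden ware board, 340 x 260 x 12 mm, on the robot's right; origin under its centre, top 12 mm above the table.
- tile0: Unglazed terracotta border tile, 110 mm along its x, 45 mm along its y, 12 mm thick, about 120 g; origin at the centre of its underside. Starts on the ware board; three or four such tiles are there, the others are absent.
- tile1: Unglazed terracotta border tile, 110 mm along its x, 45 mm along its y, 12 mm thick, about 120 g; origin at the centre of its underside. Starts on the ware board; three or four such tiles are there, the others are absent.
- tile2: Unglazed terracotta border tile, 110 mm along its x, 45 mm along its y, 12 mm thick, about 120 g; origin at the centre of its underside. Starts on the ware board; three or four such tiles are there, the others are absent.
- tile3: Unglazed terracotta border tile, 110 mm along its x, 45 mm along its y, 12 mm thick, about 120 g; origin at the centre of its underside. Starts on the ware board; three or four such tiles are there, the others are absent.
- sample_tile: Bystander: colour chart tile 85 x 85 x 8 mm, left of the bed, beyond the suction manifold. Origin under its centre.
- grey_tile: Bystander: grey square blank tile 100 x 100 x 10 mm (not part of this batch), near left. Origin under its centre.
- slip_bottle: Bystander: lilac squeeze bottle, standing, 44 mm across, 128 mm tall, on the robot's side of the bed. Origin under its centre.
- squeegee: Bystander: wooden squeegee lying flat, 160 x 75 x 22 mm, near left. Origin under the wooden grip's centre.
- brush: Bystander: round brush lying, 210 mm long, 26 mm across, near right. Origin on the table near its ferrule.

How it is judged:
By the outcome, as a careful person would: the job done as asked, in the order asked, and still so for the second after the job is handed in, with the robot touching nothing.
Of tile0, tile1, tile2, tile3 only 3 to 4 are there at a start; the rules pass over those that are not, and their reading is None.
At some moment in a run one of tile0, tile1, tile2, tile3 may be knocked a few centimetres aside while the robot is not near it.
Once in a run the grip may slacken for a moment while it holds something.
It also fails if it takes over 208 s, if anything falls off the work surface, if the arm or the gripper's body presses on something with over 40 N, if the wrist force passes 120 N, or if a joint passes its speed limit or range.

## Working session

There is one attempt and no reset: what is moved stays moved. The work goes in short steps, Python scripts to look and compute and a shell command to move; the robot and the scene stay as the last step left them, time stands still between calls to the robot, and variables do not carry over. Pictures are saved under pics/ and viewed, at most 14 in all, crops included, and the job is handed in when it is done.

```bash
mkdir -p pics; python3 - <<'E'
from rig import ctrl,vision
import cv2,numpy as np
for n in("top","scene"):
    c=vision.camera(n);cv2.imwrite(f"pics/{n}0.png",c["img"]);np.savez(f"{n}0.npz",**c)
    T=np.linalg.inv(c["world_to_cam"]);print(n,T.round(3),c["mtx"])
s=ctrl.state();print({k:np.round(v,3) for k,v in s.items()},ctrl.grip_point_offset)
E
```

```text
top [[ 5.000000e-03 -9.950000e-01  9.600000e-02  2.810890e+02]
 [-1.000000e+00 -4.000000e-03  1.300000e-02  1.880700e+01]
 [-1.200000e-02 -9.600000e-02 -9.950000e-01  1.730466e+03]
 [ 0.000000e+00  0.000000e+00  0.000000e+00  1.000000e+00]] [[606.4182744    0.         322.46671111]
 [  0.         606.4182744  232.13158583]
 [  0.           0.           1.        ]]
scene [[ 1.620000e-01  8.280000e-01 -5.370000e-01  1.189243e+03]
 [ 9.870000e-01 -1.440000e-01  7.600000e-02 -6.388400e+01]
 [-1.500000e-02 -5.420000e-01 -8.400000e-01  1.274381e+03]
 [ 0.000000e+00  0.000000e+00  0.000000e+00  1.000000e+00]] [[585.20661961   0.         331.9594134 ]
 [  0.         585.20661961 244.44794056]
 [  0.           0.           1.        ]]
{'clock': np.float64(0.1), 'qpos': array([-1.203,  0.131,  1.489,  0.   ,  1.523, -0.085]), 'dq': array([ 0.001, -0.003, -0.001,  0.   ,  0.001,  0.   ]), 'effort': array([ 1.0000e-03, -5.6134e+01, -4.9309e+01,  7.7000e-02,  2.9000e-02,
       -0.0000e+00]), 'position': array([ 262.303, -539.067,  217.704]), 'tcp_rot': array([[ 0.899,  0.437, -0.001],
       [ 0.437, -0.899,  0.002],
       [ 0.   , -0.002, -1.   ]]), 'contact_force': array([ 0.867, -0.515, -0.47 ]), 'ft_torque': array([0.005, 0.003, 0.016]), 'grasp_force': np.float64(0.0), 'gripper_width': np.float64(93.064)} 18.8
```

View pics/top0.png

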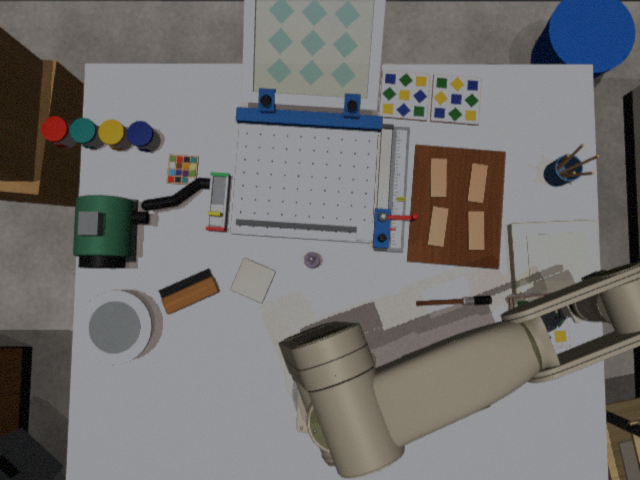

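View pics/scene0.png

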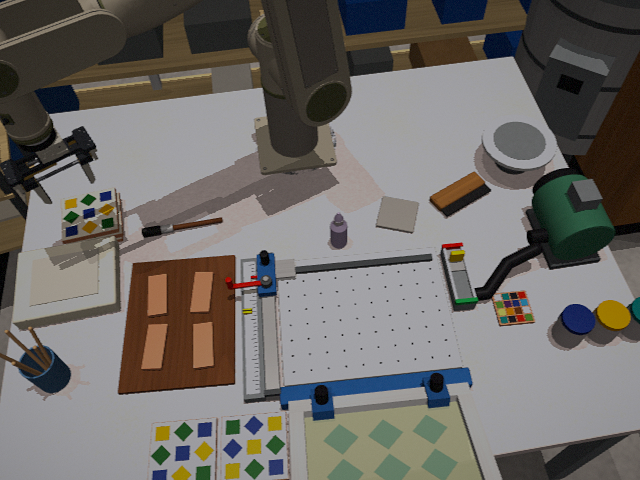

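The two pictures show four tiles on the board (top view px (439,178), (478,183), (438,227), (476,230)). The carriage is at (381,228), with the lever pointing right to (413,217). The marker is at (400,199) and the yellow gate tab at (215,214).

```bash
cat > lib.py <<'E'
import numpy as np,cv2
from rig import ctrl,vision
def shot(n):return vision.camera(n)
def ray(c,uv,z):
    T=np.linalg.inv(c["world_to_cam"]);d=T[:3,:3]@np.linalg.solve(c["mtx"],[uv[0],uv[1],1.]);o=T[:3,3]
    return (o+d*(z-o[2])/d[2])[:2]
def blobs(c,f,box,amin=4):
    """f(h,s,v)->mask ; box u0,v0,u1,v1; list of (area,centroid,contour)"""
    u0,v0,u1,v1=box;h=cv2.cvtColor(c["img"],cv2.COLOR_BGR2HSV).astype(int)
    m=np.zeros(h.shape[:2],np.uint8);m[v0:v1,u0:u1]=f(*[h[v0:v1,u0:u1,i] for i in range(3)])
    n,l,st,ce=cv2.connectedComponentsWithStats(m);r=[]
    for i in range(1,n):
        if st[i,4]>=amin:
            k,_=cv2.findContours((l==i).astype(np.uint8),0,1);r.append((int(st[i,4]),ce[i],max(k,key=len)[:,0].astype(float)))
    return r
red=lambda h,s,v:((h<6)|(h>173))&(s>140)&(v>70)
yel=lambda h,s,v:(abs(h-28)<6)&(s>140)&(v>100)
ter=lambda h,s,v:(h>5)&(h<17)&(s>70)&(s<150)&(v>140)
blue=lambda h,s,v:(abs(h-108)<10)&(s>130)&(v>50)
E
python3 - <<'E'
from lib import *
C={n:dict(np.load(n+"0.npz")) for n in("top","scene")}
B={"top":[(400,120,520,280),(365,200,425,255),(385,180,415,245),(200,165,235,235)],"scene":[(120,240,240,400),(215,245,285,310),(235,290,265,330),(435,235,480,310)]}
for n,c in C.items():
    print(n)
    for nm,f,b,z in(("tile",ter,B[n][0],24),("red",red,B[n][1],84),("yelmark",yel,B[n][2],8),("blue",blue,B[n][1],52),("gate",yel,B[n][3],65)):
        for a,ce,k in blobs(c,f,b):
            w=np.array([ray(c,p,z) for p in k]).astype(np.float32);r=cv2.minAreaRect(w)
            print(nm,a,ce.round(1),"w",ray(c,ce,z).round(1),"rect",np.round(r[1],0),round(r[2],1),"bb",k.min(0),k.max(0))
    b=[(225,90,400,135),0][0] if n=="top" else (275,365,480,410)
    for a,ce,k in blobs(c,blue,b,50):
        w=np.array([ray(c,p,45) for p in k]).astype(np.float32);print("hinge",a,ce,ray(c,ce,45),cv2.minAreaRect(w))
def up(n,b,s):
    u0,v0,u1,v1=b;return cv2.resize(C[n]["img"][v0:v1,u0:u1],None,fx=s,fy=s,interpolation=cv2.INTER_CUBIC)
a=up("top",(365,175,425,255),7);b=up("scene",(215,240,290,320),5);b=cv2.copyMakeBorder(b,0,560-b.shape[0],0,0,0)
cv2.imwrite("pics/crop0.png",np.hstack([a,b]));print(a.shape,b.shape)
E
```

```text
top
tile 541 [438.  177.1] w [ 604.3 -287.7] rect [ 43. 104.] 89.3 bb [431. 159.] [446. 195.]
tile 534 [477.2 182.6] w [ 588.9 -398.6] rect [ 42. 105.] 81.7 bb [468. 164.] [486. 201.]
tile 499 [438.  225.3] w [ 466.3 -285.9] rect [ 42. 105.] 81.3 bb [429. 207.] [447. 245.]
tile 537 [476.  229.8] w [ 454.1 -392.7] rect [ 39. 103.] 89.0 bb [469. 212.] [483. 248.]
red 114 [403.6 216.8] w [ 482.8 -181.7] rect [16. 80.] 4.5 bb [388. 213.] [417. 219.]
yelmark 15 [400.8 198.8] w [ 544.1 -183.4] rect [ 6. 14.] 0.2 bb [398. 198.] [403. 200.]
blue 438 [381.1 229.4] w [ 451.4 -123. ] rect [ 42. 108.] 86.6 bb [373. 209.] [390. 247.]
gate 41 [214.3 213.4] w [492.7 340. ] rect [ 8. 28.] 0.2 bb [209. 212.] [219. 215.]
hinge 2380 [308.93403361 115.06470588] [778.29132332  80.31457372] ((798.0946655273438, 79.97145080566406), (413.170654296875, 97.92186737060547), 86.66032409667969)
scene
tile 704 [201.1 291.4] w [ 468.9 -286.1] rect [ 44. 108.] 81.6 bb [190. 272.] [212. 311.]
tile 694 [156.6 294.3] w [ 458.7 -393. ] rect [ 41. 108.] 89.5 bb [148. 274.] [165. 314.]
tile 812 [202.6 344.6] w [ 609.  -2
[... 248 characters left out ...]
] w [ 484.9 -152.6] rect [12.  5.] 85.0 bb [251. 276.] [256. 278.]
red 122 [246.1 284.1] w [ 502.  -171.1] rect [67. 12.] 88.4 bb [232. 281.] [261. 288.]
yelmark 10 [247.3 308.9] w [ 526.8 -180.7] rect [19.  3.] 80.3 bb [243. 308.] [251. 309.]
yelmark 18 [247.  311.5] w [ 533.6 -182. ] rect [20.  3.] 80.3 bb [243. 311.] [251. 312.]
blue 458 [266.4 273.5] w [ 462.6 -123.1] rect [ 43. 110.] 87.2 bb [257. 253.] [275. 293.]
gate 53 [457.5 252.2] w [490.1 342.2] rect [33. 10.] 88.5 bb [451. 250.] [464. 254.]
hinge 3033 [378.47016156 387.00131883] [781.5786309  86.6263997] ((797.1704711914062, 79.80020141601562), (414.5710144042969, 78.78262329101562), 86.6156005859375)
(560, 420, 3) (560, 375, 3)
```

View pics/crop0.png

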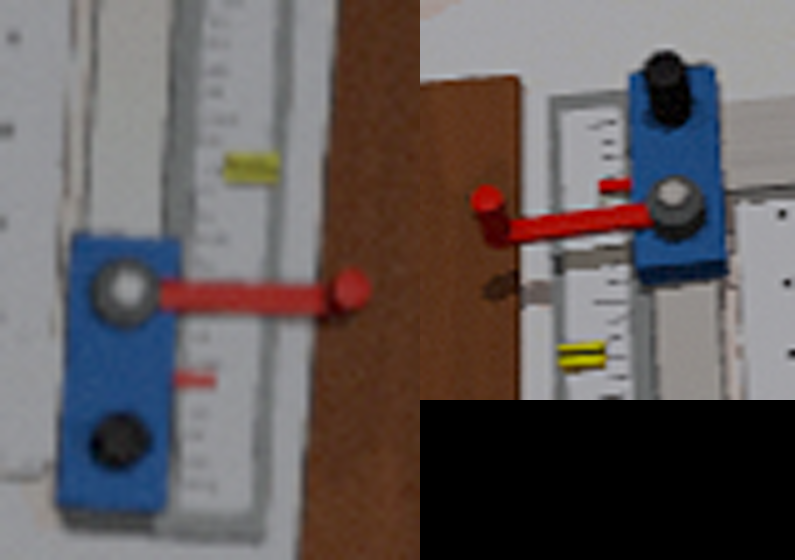

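```bash
cat >> lib.py <<'E'
YAW=np.radians(-3.4);BX=np.array([np.cos(YAW),np.sin(YAW)]);BY=np.array([-BX[1],BX[0]])
def tri(ct,cs,a,b):
    P=[c["mtx"]@c["world_to_cam"][:3] for c in(ct,cs)]
    X=cv2.triangulatePoints(P[0],P[1],np.array(a,float).reshape(2,1),np.array(b,float).reshape(2,1))[:,0];return X[:3]/X[3]
def world2tool(R,d):return np.round(R.T@np.asarray(d),1)
E
python3 - <<'E'
from lib import *
t,s=[dict(np.load(n+"0.npz")) for n in("top","scene")]
for nm,a,b,z in(("knob",(381.6,237.4),(263.1,252),92),("barrel",(414.9,215.7),(228.2,278.8),94),("hubcap",(382.7,215.7),(215+51,240+38.4),75),("pointer",(395.1,228.9),(250.6,276.8),32),("marker",(400.3,198.4),(247.1,310.8),32),("gate",(214.3,213.2),(457.5,251),75)):
    p,q=ray(t,a,z),ray(s,b,z);m=(p+q)/2
    print(nm,tri(t,s,a,b).round(1),"z",z,p.round(1),q.round(1),"bedcoords top",(p@BX).round(1),(p@BY).round(1),"scene",(q@BX).round(1),(q@BY).round(1))
c=ctrl.state();print(c["position"])
R=c["tcp_rot"];print(np.degrees(np.arctan2(R[1,0],R[0,0])))
E
```

```text
knob [ 425.5 -121.8   91. ] z 92 [ 425.4 -120.8] [ 426.  -122.8] bedcoords top 431.9 -95.3 scene 432.5 -97.3
barrel [ 485.1 -210.9   91.5] z 94 [ 484.7 -211.1] [ 486.6 -210. ] bedcoords top 496.4 -182.0 scene 498.2 -180.7
hubcap [ 487.3 -125.1   71.4] z 75 [ 486.8 -125.5] [ 489.5 -124.2] bedcoords top 493.4 -96.4 scene 496.0 -95.0
pointer [ 454.7 -163.3   34.1] z 32 [ 454.9 -163.9] [ 453.5 -163.1] bedcoords top 463.8 -136.6 scene 462.3 -135.9
marker [ 542.2 -179.7   27.9] z 32 [ 541.5 -179.1] [ 544.3 -179.3] bedcoords top 551.2 -146.7 scene 553.9 -146.7
gate [492.3 339.1  74.5] z 75 [492.1 338.2] [492.7 339.9] bedcoords top 471.1 366.8 scene 471.6 368.5
[ 262.30348844 -539.06719796  217.70393582]
25.938343100217743
```

The triangulated heights agree with the task text: knob 91, barrel 91.5, gate 74.5. The bed yaw is about -3.4°. I'll go above the lever barrel with the finger line along the bed's x.

```bash
python3 -m inch '[{"rz":-0.1766,"gripper":0.03},{"rz":-0.1766},{"rz":-0.1766},{"rz":-0.1766},{"rz":-0.1766},{"rz":-0.1766},{"dx":0.0426,"dy":0.0254,"dz":0.007},{"dx":0.0426,"dy":0.0254,"dz":0.007},{"dx":0.0426,"dy":0.0254,"dz":0.007},{"dx":0.0426,"dy":0.0254,"dz":0.007},{"dx":0.0426,"dy":0.0254,"dz":0.007},{"dx":0.0426,"dy":0.0254,"dz":0.007},{"dx":0.0426,"dy":0.0254,"dz":0.007},{"dx":0.0426,"dy":0.0254,"dz":0.007},{},{}]'
cat > st.py <<'E'
import sys
from lib import *
def rep(*g):
    c=ctrl.state();R=c["tcp_rot"];p=c["position"]
    print("t %.1f"%c["clock"],p.round(1),"u %.1f v %.1f"%(p[:2]@BX,p[:2]@BY),"yaw %.2f"%np.degrees(np.arctan2(R[1,0],R[0,0])),"tilt",R[:2,2].round(3),"F",c["contact_force"].round(1),"w %.1f g %.1f"%(c["gripper_width"],c["grasp_force"]),"q6 %.2f"%c["qpos"][5])
    if g:print("tool delta",world2tool(R,np.array(g)-p))
if __name__=="__main__":rep(*map(float,sys.argv[1:]))
E
python3 st.py 485.5 -210.8 66
```

```text
t 0.1 [ 262.3 -539.1  217.7] u 293.8 v -522.6 yaw 25.94 tilt [-0.001  0.002] F [ 0.9 -0.5 -0.5] w 93.1 g 0.0 q6 -0.09
tool delta [ 344.3 -197.3  152.1]validation failed for argument at $[0]...
```

```bash
python3 -m inch '[{"rz":-0.1766}]'; echo; python3 -m inch '[{"dx":0,"dy":0,"dz":0,"rx":0,"ry":0,"rz":-0.1766,"gripper":0.03}]'; python3 st.py
```

```text
clock: 0.22
position: [262.4, -539.2, 217.9]
tcp_rot: [[0.807, 0.591, -0.0], [0.591, -0.807, 0.001], [0.0, -0.001, -1.0]]
contact_force: [-0.1, -0.1, -0.1]
gripper_width: 87.0
grasp_force: 0.0
t 0.2 [ 262.4 -539.2  217.9] u 293.9 v -522.6 yaw 36.24 tilt [-0.     0.001] F [-0.1 -0.1 -0.1] w 87.0 g 0.0 q6 -0.27validation failed for argument at $[0]...
```

Every key is required in a row.

```bash
python3 -m inch '[{"dx":0,"dy":0,"dz":0,"rx":0,"ry":0,"rz":-0.1759,"gripper":0.03},{"dx":0,"dy":0,"dz":0,"rx":0,"ry":0,"rz":-0.1759,"gripper":0.03},{"dx":0,"dy":0,"dz":0,"rx":0,"ry":0,"rz":-0.1759,"gripper":0.03},{"dx":0,"dy":0,"dz":0,"rx":0,"ry":0,"rz":-0.1759,"gripper":0.03},{"dx":0,"dy":0,"dz":0,"rx":0,"ry":0,"rz":-0.1759,"gripper":0.03},{"dx":0.0426,"dy":0.0254,"dz":0.007,"rx":0,"ry":0,"rz":0,"gripper":0.03},{"dx":0.0426,"dy":0.0254,"dz":0.007,"rx":0,"ry":0,"rz":0,"gripper":0.03},{"dx":0.0426,"dy":0.0254,"dz":0.007,"rx":0,"ry":0,"rz":0,"gripper":0.03},{"dx":0.0426,"dy":0.0254,"dz":0.007,"rx":0,"ry":0,"rz":0,"gripper":0.03},{"dx":0.0426,"dy":0.0254,"dz":0.007,"rx":0,"ry":0,"rz":0,"gripper":0.03},{"dx":0.0426,"dy":0.0254,"dz":0.007,"rx":0,"ry":0,"rz":0,"gripper":0.03},{"dx":0.0426,"dy":0.0254,"dz":0.007,"rx":0,"ry":0,"rz":0,"gripper":0.03},{"dx":0.0426,"dy":0.0254,"dz":0.007,"rx":0,"ry":0,"rz":0,"gripper":0.03},{"dx":0,"dy":0,"dz":0,"rx":0,"ry":0,"rz":0,"gripper":0.03},{"dx":0,"dy":0,"dz":0,"rx":0,"ry":0,"rz":0,"gripper":0.03}]' >/dev/null
python3 st.py 485.5 -210.8 66
```

```text
t 2.1 [ 486.  -212.1  162.4] u 497.8 v -182.9 yaw 86.50 tilt [-0.001 -0.   ] F [ 0.8 -0.6  0.6] w 30.2 g 0.0 q6 -0.45
tool delta [ 1.3 -0.6 96.4]
```

```bash
python3 -m inch '[{"dx":0.0013,"dy":-0.0006,"dz":0.032,"rx":0,"ry":0,"rz":0,"gripper":0.03},{"dx":0,"dy":0,"dz":0.032,"rx":0,"ry":0,"rz":0,"gripper":0.03},{"dx":0,"dy":0,"dz":0.032,"rx":0,"ry":0,"rz":0,"gripper":0.03},{"dx":0,"dy":0,"dz":0,"rx":0,"ry":0,"rz":0,"gripper":0.021},{"dx":0,"dy":0,"dz":0,"rx":0,"ry":0,"rz":0,"gripper":0.019}]' | grep -E "force|width|pos"; python3 -m inch '[{"dx":0.001,"dy":0.0127,"dz":0,"rx":0,"ry":0,"rz":-0.15,"gripper":0.019},{"dx":0.001,"dy":0.0127,"dz":0,"rx":0,"ry":0,"rz":-0.15,"gripper":0.019},{"dx":0.001,"dy":0.0127,"dz":0,"rx":0,"ry":0,"rz":-0.15,"gripper":0.019},{"dx":0.001,"dy":0.0127,"dz":0,"rx":0,"ry":0,"rz":-0.15,"gripper":0.019},{"dx":0.001,"dy":0.0127,"dz":0,"rx":0,"ry":0,"rz":-0.15,"gripper":0.019},{"dx":0.001,"dy":0.0127,"dz":0,"rx":0,"ry":0,"rz":-0.15,"gripper":0.019},{"dx":0.001,"dy":0.0127,"dz":0,"rx":0,"ry":0,"rz":-0.15,"gripper":0.019},{"dx":0,"dy":0,"dz":0,"rx":0,"ry":0,"rz":0,"gripper":0.019}]' | grep -E "force|width|pos"; python3 st.py; python3 -c "
from lib import *
t=shot('top');s=shot('scene')
cv2.imwrite('pics/lev.png',np.hstack([cv2.resize(t['img'][170:260,350:430],None,fx=5,fy=5),cv2.resize(s['img'][240:330,210:290],None,fx=5,fy=5)]))"
```

```text
position: [486.2, -211.8, 68.0]
contact_force: [0.6, 0.5, -0.1]
gripper_width: 19.4
grasp_force: 0.0
position: [563.4, -172.6, 68.7]
contact_force: [-0.8, 0.1, -0.8]
gripper_width: 19.0
grasp_force: 0.0
t 3.7 [ 563.4 -172.6   68.7] u 572.7 v -138.9 yaw 146.60 tilt [ 0.003 -0.001] F [-0.8  0.1 -0.8] w 19.0 g 0.0 q6 -1.37
```

View pics/lev.png

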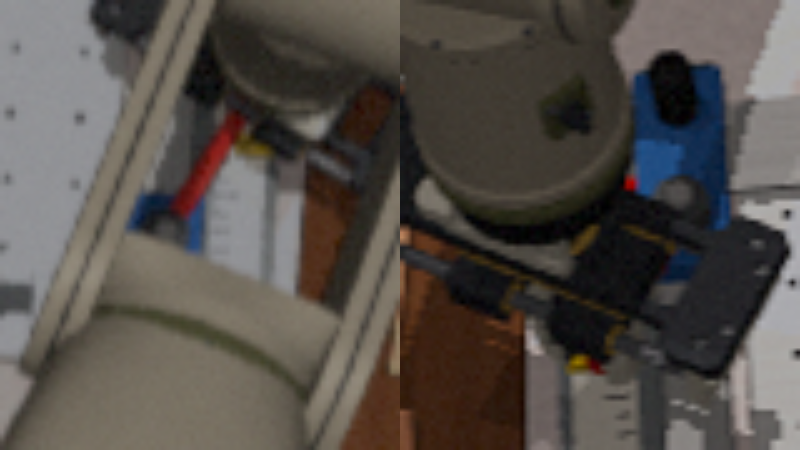

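The top crop shows the lever swung about 60° (grip near crop px (235,115), hub at (185,210)), so the clamp is loose. Next is the knob.

```bash
python3 -m inch '[{"dx":0,"dy":0,"dz":-0.03,"rx":0,"ry":0,"rz":0,"gripper":0.035},{"dx":0,"dy":0,"dz":-0.03,"rx":0,"ry":0,"rz":0,"gripper":0.035},{"dx":0,"dy":0,"dz":-0.03,"rx":0,"ry":0,"rz":0,"gripper":0.035},{"dx":0,"dy":0,"dz":0,"rx":0,"ry":0,"rz":0.175,"gripper":0.035},{"dx":0,"dy":0,"dz":0,"rx":0,"ry":0,"rz":0.175,"gripper":0.035},{"dx":0,"dy":0,"dz":0,"rx":0,"ry":0,"rz":0.175,"gripper":0.035},{"dx":0,"dy":0,"dz":0,"rx":0,"ry":0,"rz":0.175,"gripper":0.035},{"dx":0,"dy":0,"dz":0,"rx":0,"ry":0,"rz":0.175,"gripper":0.035},{"dx":0,"dy":0,"dz":0,"rx":0,"ry":0,"rz":0.175,"gripper":0.035},{"dx":0.0107,"dy":-0.0352,"dz":0,"rx":0,"ry":0,"rz":0,"gripper":0.035},{"dx":0.0107,"dy":-0.0352,"dz":0,"rx":0,"ry":0,"rz":0,"gripper":0.035},{"dx":0.0107,"dy":-0.0352,"dz":0,"rx":0,"ry":0,"rz":0,"gripper":0.035},{"dx":0.0107,"dy":-0.0352,"dz":0,"rx":0,"ry":0,"rz":0,"gripper":0.035},{"dx":0,"dy":0,"dz":0,"rx":0,"ry":0,"rz":0,"gripper":0.035},{"dx":0,"dy":0,"dz":0,"rx":0,"ry":0,"rz":0,"gripper":0.035}]' >/dev/null
python3 st.py 425.6 -121.8 61
```

```text
t 5.7 [ 425.  -121.6  157.6] u 431.5 v -96.2 yaw 86.34 tilt [ 0.002 -0.001] F [ 0.3 -0.1  0.4] w 34.9 g 0.0 q6 -0.33
tool delta [-0.1  0.4 96.6]
```

```bash
python3 -m inch '[{"dx":0,"dy":0,"dz":0.032,"rx":0,"ry":0,"rz":0,"gripper":0.035},{"dx":0,"dy":0,"dz":0.032,"rx":0,"ry":0,"rz":0,"gripper":0.035},{"dx":0,"dy":0,"dz":0.032,"rx":0,"ry":0,"rz":0,"gripper":0.035},{"dx":0,"dy":0,"dz":0,"rx":0,"ry":0,"rz":0,"gripper":0.01},{"dx":0,"dy":0,"dz":0,"rx":0,"ry":0,"rz":0,"gripper":0.01},{"dx":0,"dy":0,"dz":0,"rx":0,"ry":0,"rz":0,"gripper":0.01},{"dx":0,"dy":0,"dz":0,"rx":0,"ry":0,"rz":0,"gripper":0.01}]' >/dev/null; python3 st.py; python3 -m inch '[{"dx":0,"dy":0.012,"dz":0,"rx":0,"ry":0,"rz":0,"gripper":0.01},{"dx":0,"dy":0.012,"dz":0,"rx":0,"ry":0,"rz":0,"gripper":0.01},{"dx":0,"dy":0.012,"dz":0,"rx":0,"ry":0,"rz":0,"gripper":0.01},{"dx":0,"dy":0.012,"dz":0,"rx":0,"ry":0,"rz":0,"gripper":0.01},{"dx":0,"dy":0.012,"dz":0,"rx":0,"ry":0,"rz":0,"gripper":0.01},{"dx":0,"dy":0.012,"dz":0,"rx":0,"ry":0,"rz":0,"gripper":0.01},{"dx":0,"dy":0.012,"dz":0,"rx":0,"ry":0,"rz":0,"gripper":0.01},{"dx":0,"dy":0,"dz":0,"rx":0,"ry":0,"rz":0,"gripper":0.01},{"dx":0,"dy":0,"dz":0,"rx":0,"ry":0,"rz":0,"gripper":0.01}]' >/dev/null; python3 st.py; python3 -c "
from lib import *
t=shot('top');s=shot('scene')
cv2.imwrite('pics/sl.png',np.hstack([cv2.resize(t['img'][170:260,350:430],None,fx=5,fy=5),cv2.resize(s['img'][260:350,220:300],None,fx=5,fy=5)]))"
```

```text
t 6.6 [ 426.  -121.4   61.6] u 432.4 v -95.9 yaw 86.41 tilt [ 0.003 -0.001] F [  7.8  -1.  -14.2] w 21.9 g 30.0 q6 -0.33
t 7.7 [ 509.  -126.4   61.5] u 515.6 v -95.9 yaw 86.44 tilt [ 0.002 -0.   ] F [ 2.2 -0.1 -2.8] w 21.6 g 30.0 q6 -0.28
```

View pics/sl.png

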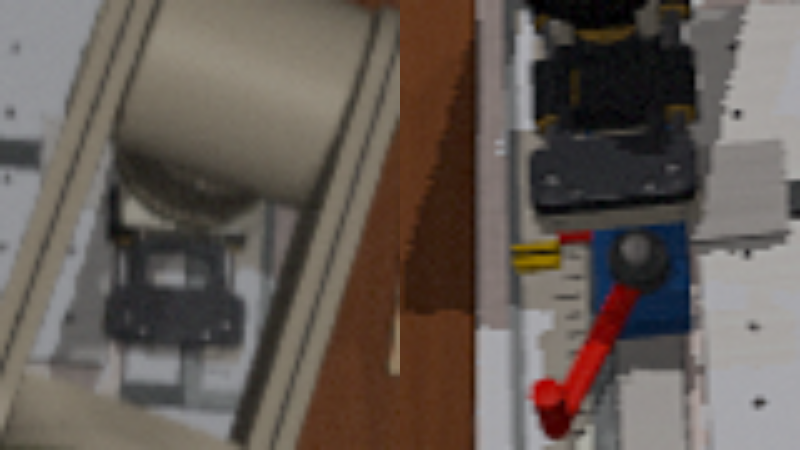

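```bash
cat > ptr.py <<'E'
from lib import *
def pm(s,zp=34,zm=28):
    h=cv2.cvtColor(s["img"],cv2.COLOR_BGR2HSV).astype(float)
    m=blobs(s,yel,(235,290,265,330),3);p=[b for b in blobs(s,lambda h,s,v:((h<8)|(h>172))&(s>120)&(v>60),(250,250,262,340),3)]
    for a,ce,k in m:print("yel",a,ce.round(2))
    pts=np.vstack([np.repeat(ce[None],a,0) for a,ce,k in m]).mean(0) if 0 else (sum(ce for a,ce,k in m)/len(m))
    print("marker mid",pts.round(2),"u",[(z,round(float(ray(s,pts,z)@BX),1)) for z in(26,28,30)])
    for a,ce,k in p:print("red",a,ce.round(2),"u",[(z,round(float(ray(s,ce,z)@BX),1)) for z in(30,32,34,36)],"v",round(float(ray(s,ce,34)@BY),1))
if __name__=="__main__":
    print("initial");pm(dict(np.load("scene0.npz")));print("now");pm(shot("scene"))
E
python3 ptr.py
```

```text
initial
yel 10 [247.3 308.9]
yel 18 [247.  311.5]
marker mid [247.15 310.2 ] u [(26, 549.3), (28, 550.3), (30, 551.4)]
red 15 [253.67 276.6 ] u [(30, 461.4), (32, 462.6), (34, 463.8), (36, 465.0)] v -128.2
red 53 [255.   283.17] u [(30, 480.2), (32, 481.4), (34, 482.5), (36, 483.7)] v -125.6
now
yel 10 [247.1 308.8]
yel 16 [247.44 311.56]
marker mid [247.27 310.18] u [(26, 549.3), (28, 550.3), (30, 551.3)]
red 18 [254.22 306.89] u [(30, 544.5), (32, 545.5), (34, 546.5), (36, 547.6)] v -129.5
red 101 [256.74 331.81] u [(30, 609.5), (32, 610.4), (34, 611.4), (36, 612.3)] v -125.7
```

```bash
python3 - <<'E'
from lib import *
s=shot("scene");t=dict(np.load("top0.npz"))
print(s["img"][304:317,243:252,1]);print(t["img"][194:204,396:406,1]);print(t["img"][194:204,396:406,0])
t1=t["img"][224:234,388:398];print(t1[:,:,1]);
print(s["img"][302:312,250:262,1]);print(s["img"][302:312,250:262,2])
E
```

```text
[[ 75 111 128 116  86  72  72  59  54]
 [ 73 112 132 128 114  84  67  71  69]
 [ 72 113 128 125 129 105  70  72  51]
 [ 66 104 128 127 126 129 129 134  94]
 [ 67  90 107 106 107 112 113 116  81]
 [113 108 106 107 108 110 109  97  67]
 [ 42  48  43  29  24  15  19  27  43]
 [ 70  77  87 101 112 113 113 112  98]
 [107 113 111 111 116 117 113 103  85]
 [ 73  69  63  58  59  62  64  62  80]
 [ 80  85  86  81 104 115 121 129 128]
 [ 62 109 133 129 128 126 125 125 126]
 [ 63 106 126 127 124 125 124 125 123]]
[[141 147 149 149 150 149 147 131 108 107]
 [137 147 149 148 148 148 148 136 111 112]
 [146 143 145 148 147 143 143 138 118 115]
 [142 119 132 138 139 132 132 139 132 114]
 [135 106 102 116 112 111 112 125 125 118]
 [118 126 118 120 114 113 110 107 103 115]
 [137 132 126 124 126 126 125 123 116 115]
 [143 127 119 115 114 117 115 102 106 116]
 [148 147 144 146 145 144 144 118 109 121]
 [148 149 148 147 147 148 144 119 109 122]]
[[145 150 153 153 155 152 150 136 110 108]
 [141 149 150 149 149 151 149 137 110 110]
 [147 132 127 131 130 128 127 120  92 114]
 [142  79  68  67  70  69  70  6
[... 1022 characters left out ...]
29  36  51  51  34  43  47  45  37]
 [ 97  67  88 108 106 106  92  69  46  44  48  44]
 [ 27  43  83 105 102 119 125  97  59  46  49  46]
 [112  98  93 101  84  86 109  91  59  47  47  41]]
[[ 18  14  15  24  26  40  47  44  56  64  74  79]
 [ 74  80  78  79  80  75  80  77  78  74  79  77]
 [ 65  57  64  71  75  73  74  75  74  72  75  77]
 [ 73  71  70  73  70  72  73  76  74  75  77  69]
 [ 73  95  97  94  97  98 103 111  79  11  11  14]
 [137 126 117 116 116 115 110 109  76  13  14  17]
 [138 113  76  80  79  84  81  66  45  15  20   9]
 [123  85  92 108 107 108  93  66  31  17  20  19]
 [ 38  56  90 107 105 125 129  99  52  25  21  34]
 [141 126 105 106  88  92 114  96  54  24  21  32]]
```

```bash
python3 -m inch '[{"dx":0,"dy":0.002,"dz":0,"rx":0,"ry":0,"rz":0,"gripper":0.01},{"dx":0,"dy":0.002,"dz":0,"rx":0,"ry":0,"rz":0,"gripper":0.01},{"dx":0,"dy":0,"dz":0,"rx":0,"ry":0,"rz":0,"gripper":0.01},{"dx":0,"dy":0,"dz":0,"rx":0,"ry":0,"rz":0,"gripper":0.01}]' >/dev/null; python3 st.py; python3 - <<'E'
from lib import *
s=shot("scene");i=s["img"].astype(int)
print(i[304:316,244:260,1]);print((i[304:316,244:260,2]-i[304:316,244:260,1]))
T=np.linalg.inv(s["world_to_cam"])
K=np.linalg.inv(s["mtx"])
Z=np.array([[ (T@np.append(K@[u,v,1]*s["depth"][v,u],1))[2] for u in range(244,260)] for v in range(304,316)]);print(Z.round(0).astype(int))
E
```

```text
t 8.4 [ 511.2 -126.5   61.5] u 517.8 v -95.9 yaw 86.45 tilt [-0.002 -0.   ] F [-6.1  1.   7.7] w 21.3 g 30.0 q6 -0.28
[[113 130 104  63  50  41  54  57  68  76  74  74  77  74  71  74]
 [110 129 114  86  73  67  62  60  60  70  74  72  74  71  71  73]
 [110 128 128 115  87  71  69  76  73  75  73  73  72  72  73  72]
 [105 129 127 119  91  69  70  57  50  57  47  37  44  29  44  54]
 [ 88 106 106 108 117 118 120  83   0   0   1   4  11   0  34  45]
 [106 108 107 107 108 111  98  58  20  35  50  61  49  41  43  46]
 [ 54  43  29  25  14  25  33  41  88 107 106 104  98  77  49  45]
 [ 73  88  99 115 113 113 114  98  81  91  87  87 111  94  58  47]
 [114 111 112 114 117 115 103  84 108 129 127 127 122  89  59  44]
 [ 68  61  58  61  62  63  64  80 113 127 126 126 118  87  56  42]
 [ 88  87  80 103 114 124 130 128 127 123 123 122 116  90  56  46]
 [107 133 129 130 127 126 124 127 111  97  83  66  95  90  60  50]]
[[  4   7   6   5   2   1   3   3   4   4   4   5   5   3   4   5]
 [  6   7   6   5   3   3   5   3   1   1   2   1   3   4   3   4]
 [  5   8   8   6   3   2   1   3   2   0  
[... 732 characters left out ...]
 159 157 155 152 152 155 155]
 [ 26  24  29 156 152 150 153 143 151 153 153 149 150 151 154 147]
 [ 26  24  27  22 145 149 149 144 146 150 145 146  40  36  50  50]
 [ 26  25  25  26  33  31  33  41  35  37  36  38  39  37  50  54]
 [ 38  31  30  32  38  35  32  39  35  35  32  24  30  25  54  53]
 [ 37  33  38  34  38  37  35  35  21  24  30  31  25  21  53  51]
 [ 32  31  34  31  36  34  35  36  26  26  23  26  17  26  49  49]
 [ 33  32  34  38  32  33  30  36  27  25  27  28  27  25  51  53]
 [ 34  34  29  32  28  28  30  27  22  25  26  28  26  29  46  51]
 [ 24  22  34  23  25  25  25  24  25  24  28  25  28  25  55  53]
 [ 23  24  19  28  28  29  27  26  24  29  31  31  31  28  53  53]]
```

```bash
python3 -m inch '[{"dx":0,"dy":0.0025,"dz":0,"rx":0,"ry":0,"rz":0,"gripper":0.01},{"dx":0,"dy":0,"dz":0,"rx":0,"ry":0,"rz":0,"gripper":0.01},{"dx":0,"dy":0,"dz":0,"rx":0,"ry":0,"rz":0,"gripper":0.01}]' >/dev/null; python3 st.py;  python3 -m inch '[{"dx":0,"dy":0,"dz":0,"rx":0,"ry":0,"rz":0,"gripper":0.035},{"dx":0,"dy":0,"dz":0,"rx":0,"ry":0,"rz":0,"gripper":0.035},{"dx":0,"dy":0,"dz":-0.03,"rx":0,"ry":0,"rz":0,"gripper":0.035},{"dx":0,"dy":0,"dz":-0.03,"rx":0,"ry":0,"rz":0,"gripper":0.035},{"dx":0,"dy":0,"dz":-0.04,"rx":0,"ry":0,"rz":0,"gripper":0.035},{"dx":-0.06,"dy":-0.04,"dz":-0.02,"rx":0,"ry":0,"rz":0,"gripper":0.035},{"dx":-0.06,"dy":-0.04,"dz":0,"rx":0,"ry":0,"rz":0,"gripper":0.035},{"dx":-0.06,"dy":-0.04,"dz":0,"rx":0,"ry":0,"rz":0,"gripper":0.035},{"dx":-0.06,"dy":-0.04,"dz":0,"rx":0,"ry":0,"rz":0,"gripper":0.035},{"dx":-0.06,"dy":-0.04,"dz":0,"rx":0,"ry":0,"rz":0,"gripper":0.035},{"dx":-0.06,"dy":-0.04,"dz":0,"rx":0,"ry":0,"rz":0,"gripper":0.035}]' >/dev/null; python3 st.py; python3 - <<'E'
from lib import *
t=shot("top");s=shot("scene");np.savez("top1.npz",**t);np.savez("scene1.npz",**s)
cv2.imwrite('pics/sl2.png',np.hstack([cv2.resize(t['img'][175:235,375:425],None,fx=8,fy=8,interpolation=2),cv2.resize(s['img'][280:340,230:280],None,fx=8,fy=8,interpolation=2)]))
i=s["img"].astype(int);print(i[305:313,244:258,1]);print((i[305:313,244:258,2]-i[305:313,244:258,1]))
i=t["img"].astype(int);print(i[193:204,388:406,1]);print(i[193:204,388:406,2]-i[193:204,388:406,1]);print(i[193:204,388:406,2]-i[193:204,388:406,0])
E
```

```text
t 8.8 [ 513.7 -126.6   61.5] u 520.3 v -95.9 yaw 86.45 tilt [-0.001 -0.   ] F [-5.9  0.9  9.9] w 21.7 g 30.0 q6 -0.28
t 10.2 [ 287.4 -424.7  177.6] u 312.1 v -406.9 yaw 86.45 tilt [ 0.    -0.001] F [ 1.1 -0.5  0.5] w 35.3 g 0.0 q6 -1.01
[[151 165 164 165 165 164 164 163 167 168 167 169 144 109]
 [151 167 165 164 165 166 165 166 166 168 170 171 149 111]
 [144 165 166 166 164 164 167 151 137 120 103 104  79  33]
 [129 144 147 150 159 165 169 126   0   0   8   3  10   8]
 [167 167 166 166 166 168 153  99   6  15  12  13   9   2]
 [ 52  47  40  38  31  39  45  41  25  44  53  54  61  52]
 [125 137 160 174 173 175 177 157 109  85  72  73  89  78]
 [173 173 171 171 170 167 147 114 147 173 173 173 160 130]]
[[  0   1   0   0  -1   0   0   2  -1  -2  -1  -1  -2  -1]
 [  0   0   1   0  -1   0   0  -1  -2  -3  -4  -4  -6  -2]
 [  1   1   0   0   0   0  -3  14  29  47  66  65  85 129]
 [  2   4   7  10   5   3  -2  42 169 170 162 167 162 169]
 [  6   5   5   4   3   1  -2  57 166 146 136 122 113 123]
 [ 14  12   7   4   0   2   3  23  45  32  29  29  21  14]
 [  0   1   1   2   0   0  -2   7  1
[... 1860 characters left out ...]
 -3  -6  -3  -4  -3  -3]
 [-86 -86 -83 -44  -6  -3  -4  -1  -3  -3  -4  -4  -4  -2  -3  -2  -1  -2]
 [-88 -86 -81 -42  -1  -3  -3  -1  -1  10  19  18  16  17  15  20  19  -1]
 [-87 -88 -82 -24  28  21  18  17  22  55  71  70  66  62  65  72  62   4]
 [-83 -85 -77   5  85  87  89  75  74  82  73  74  69  72  68  80  62   2]
 [-87 -89 -78   6  75  72  76  75  76  78  70  70  72  74  66  69  42   0]
 [-87 -88 -84 -20  12  14  15  17  16  49  61  60  70  72  73  72  49   2]
 [-84 -93 -86 -24  -3  -4  -2  -4  -3   6   6   6   8  10  14  22  23  -1]
 [-86 -88 -84 -21  -4  -4  -4  -3  -4  -4  -5  -4  -4  -5  -4  -3   0  -3]
 [-84 -90 -81 -20  -5  -6  -5  -4  -5  -5  -6  -4  -5  -4  -3   0  -4  -3]]
```

View pics/sl2.png

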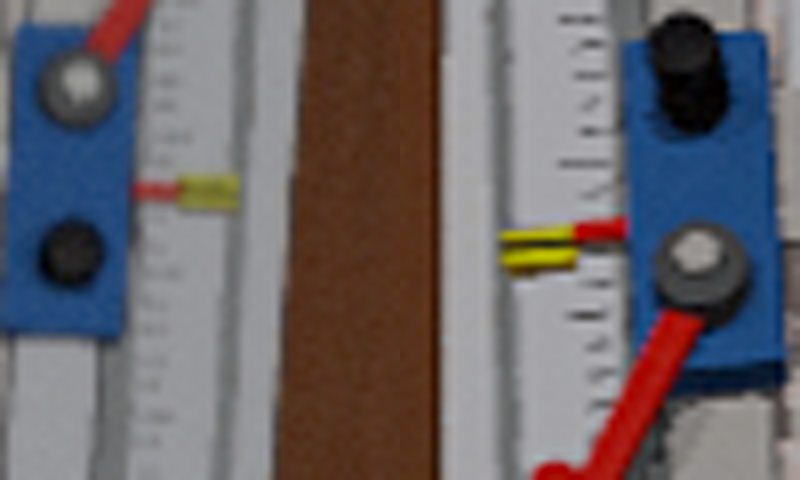

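Top view: the pointer row is 198.4 and the marker row, allowing for tilt, is about 197.9. Scene view: 308.4 against 309.65, before parallax. Both put the fence about 1.8 mm short, so I'll re-grip and nudge it.

```bash
python3 -m inch '[{"dx":0.06,"dy":0.04,"dz":0,"rx":0,"ry":0,"rz":0,"gripper":0.035},{"dx":0.06,"dy":0.04,"dz":0,"rx":0,"ry":0,"rz":0,"gripper":0.035},{"dx":0.06,"dy":0.04,"dz":0,"rx":0,"ry":0,"rz":0,"gripper":0.035},{"dx":0.06,"dy":0.04,"dz":0,"rx":0,"ry":0,"rz":0,"gripper":0.035},{"dx":0.06,"dy":0.04,"dz":0,"rx":0,"ry":0,"rz":0,"gripper":0.035},{"dx":0.06,"dy":0.04,"dz":0.02,"rx":0,"ry":0,"rz":0,"gripper":0.035},{"dx":0,"dy":0,"dz":0,"rx":0,"ry":0,"rz":0,"gripper":0.035},{"dx":0,"dy":0,"dz":0.03,"rx":0,"ry":0,"rz":0,"gripper":0.035},{"dx":0,"dy":0,"dz":0.03,"rx":0,"ry":0,"rz":0,"gripper":0.035},{"dx":0,"dy":0,"dz":0.04,"rx":0,"ry":0,"rz":0,"gripper":0.035},{"dx":0,"dy":0,"dz":0,"rx":0,"ry":0,"rz":0,"gripper":0.035}]' >/dev/null; python3 st.py; python3 -m inch '[{"dx":0,"dy":0,"dz":0,"rx":0,"ry":0,"rz":0,"gripper":0.01},{"dx":0,"dy":0,"dz":0,"rx":0,"ry":0,"rz":0,"gripper":0.01},{"dx":0,"dy":0,"dz":0,"rx":0,"ry":0,"rz":0,"gripper":0.01},{"dx":0,"dy":0,"dz":0,"rx":0,"ry":0,"rz":0,"gripper":0.01}]' >/dev/null; python3 st.py; python3 -m inch '[{"dx":0,"dy":0.0018,"dz":0,"rx":0,"ry":0,"rz":0,"gripper":0.01},{"dx":0,"dy":0,"dz":0,"rx":0,"ry":0,"rz":0,"gripper":0.01},{"dx":0,"dy":0,"dz":0,"rx":0,"ry":0,"rz":0,"gripper":0.01}]' >/dev/null; python3 st.py; python3 - <<'E'
from lib import *
t,s=[dict(np.load(n+"1.npz")) for n in("top","scene")]
for n,c,b in(("t",t,(375,150,430,220)),("s",s,(225,290,275,370))):
    for a,ce,k in blobs(c,red,b):print(n,a,ce.round(1),k[np.argmax(k[:,1])],k[np.argmin(k[:,1])],k[np.argmin(k[:,0])],k[np.argmax(k[:,0])])
E
```

```text
t 11.7 [ 511.1 -125.9   57.5] u 517.7 v -95.3 yaw 86.42 tilt [-0.007  0.002] F [-0.1 -0.   0.8] w 34.9 g 0.0 q6 -0.28
t 12.2 [ 514.9 -127.1   62.6] u 521.5 v -96.3 yaw 86.45 tilt [ 0.001 -0.001] F [-5.3 -1.   5.3] w 21.3 g 30.0 q6 -0.28
t 12.6 [ 516.4 -127.2   62.6] u 523.1 v -96.3 yaw 86.45 tilt [ 0.001 -0.001] F [-6.5 -0.5  6.8] w 21.5 g 30.0 q6 -0.28
t 17 [401.2 158.3] [400. 160.] [401. 156.] [399. 159.] [403. 159.]
t 85 [393.2 171.3] [388. 181.] [398. 161.] [386. 180.] [400. 164.]
t 4 [392.8 198.2] [392. 199.] [392. 198.] [392. 198.] [394. 198.]
s 13 [254.7 308.4] [252. 309.] [257. 307.] [252. 308.] [257. 307.]
s 164 [257.3 332.5] [253. 344.] [263. 319.] [246. 341.] [267. 320.]
```

```bash
cat > ptr2.py <<'E'
from lib import *
def rows(s):
    i=s["img"].astype(float);d=np.clip(i[304:314,252:256,2]-i[304:314,252:256,1]-8,0,None).sum(1);r=np.arange(304,314)
    g=i[304:315,244:251,1];w=np.clip(np.max(g,0)*.75-g,0,None)[5:9];rr=np.arange(309,313)
    l=(w*rr[:,None]).sum(0)/w.sum(0);p=np.polyfit(np.arange(244,251),l,1)
    print("ptr",round((d*r).sum()/d.sum(),2),d.round(),"line",l.round(2),"at 253.5",np.polyval(p,253.5).round(2))
if __name__=="__main__":
    rows(dict(np.load("scene1.npz")))
    for k in range(2):rows(shot("scene"))
E
python3 ptr2.py
```

```text
ptr 308.4 [  0.   0.   0. 175. 636. 538. 103.   5.   0.   0.] line [310.06 310.   310.   310.   310.   310.   310.  ] at 253.5 309.97
ptr 309.9 [  0.   0.   0.   0.   0. 199. 407. 121.   1.   1.] line [310.26 310.23 310.   310.   309.85 309.79 309.65] at 253.5 309.3
ptr 309.91 [  0.   0.   0.   0.   0. 195. 398. 124.   3.   0.] line [310.24 310.24 310.   310.   309.83 309.79 309.64] at 253.5 309.3
```

```bash
python3 -m inch '[{"dx":0,"dy":0,"dz":0,"rx":0,"ry":0,"rz":0,"gripper":0.035},{"dx":0,"dy":0,"dz":0,"rx":0,"ry":0,"rz":0,"gripper":0.035},{"dx":0,"dy":0,"dz":-0.03,"rx":0,"ry":0,"rz":0,"gripper":0.035},{"dx":0,"dy":0,"dz":-0.03,"rx":0,"ry":0,"rz":0,"gripper":0.035},{"dx":0,"dy":0,"dz":-0.04,"rx":0,"ry":0,"rz":0,"gripper":0.035},{"dx":-0.06,"dy":-0.04,"dz":-0.02,"rx":0,"ry":0,"rz":0,"gripper":0.035},{"dx":-0.06,"dy":-0.04,"dz":0,"rx":0,"ry":0,"rz":0,"gripper":0.035},{"dx":-0.06,"dy":-0.04,"dz":0,"rx":0,"ry":0,"rz":0,"gripper":0.035},{"dx":-0.06,"dy":-0.04,"dz":0,"rx":0,"ry":0,"rz":0,"gripper":0.035},{"dx":-0.06,"dy":-0.04,"dz":0,"rx":0,"ry":0,"rz":0,"gripper":0.035},{"dx":-0.06,"dy":-0.04,"dz":0,"rx":0,"ry":0,"rz":0,"gripper":0.035}]' >/dev/null; python3 st.py; cat > ptr3.py <<'E'
from lib import *
from ptr2 import rows
def top(t):
    i=t["img"].astype(float);r=np.arange(192,206)
    d=np.clip(i[192:206,392:396,2]-i[192:206,392:396,1]-5,0,None).sum(1)
    m=np.clip(i[192:206,398:403,2]-i[192:206,398:403,0]+4,0,None).sum(1);m[m<40]=0
    a,b=(d*r).sum()/d.sum(),(m*r).sum()/m.sum();print("top ptr %.2f mark %.2f"%(a,b))
    P=ray(t,(393.5,a),36);M=ray(t,(400,b),33);print("u diff marker-pointer (before side-face corr -)",((M-P)@BX).round(2))
def scene(s):
    rows(s)
if __name__=="__main__":
    import sys
    print("old");top(dict(np.load("top1.npz")));print("new")
    for k in range(2):t=shot("top");s=shot("scene");top(t);rows(s)
    np.savez("top2.npz",**t);np.savez("scene2.npz",**s)
    print(s["img"][305:314,244:258,1].astype(int)) 
    cv2.imwrite('pics/sl3.png',np.hstack([cv2.resize(t['img'][175:235,375:425],None,fx=8,fy=8,interpolation=2),cv2.resize(s['img'][280:340,230:280],None,fx=8,fy=8,interpolation=2)]))
E
python3 ptr3.py
```

```text
t 14.0 [ 289.6 -425.1  178.2] u 314.3 v -407.2 yaw 86.45 tilt [ 0.001 -0.002] F [ 0.7 -1.1 -0. ] w 35.2 g 0.0 q6 -1.01
old
top ptr 198.40 mark 198.44
u diff marker-pointer (before side-face corr -) 1.52
new
top ptr 197.41 mark 198.44
u diff marker-pointer (before side-face corr -) -1.33
ptr 309.41 [  0.   0.   0.   0. 189. 626. 578. 106.   3.   0.] line [310.08 310.   310.   310.   310.   310.   310.  ] at 253.5 309.96
top ptr 197.39 mark 198.45
u diff marker-pointer (before side-face corr -) -1.39
ptr 309.41 [  0.   0.   0.   0. 187. 637. 578. 110.   3.   0.] line [310.06 310.   310.   310.   310.   310.   310.  ] at 253.5 309.96
[[150 166 164 165 165 163 164 165 167 167 167 168 142 108]
 [151 167 165 165 165 164 165 164 166 167 167 169 144 111]
 [146 168 166 163 165 166 165 168 153 115  94 148 160 128]
 [131 144 146 150 160 165 165 148 113 103 107 104  77  34]
 [167 163 164 166 166 167 153  92   0   3   4   8  14   0]
 [ 51  46  42  38  31  36  45  35   8  11  13  12   0   6]
 [125 139 159 174 175 175 177 134  28  31  31  48  53  43]
 [174 172 172 170 170 169 150 120 106 104 105 104  97  73]
 [ 64  55  50  54  59  60  63  79 146 141 146 173 161 129]]
```

View pics/sl3.png

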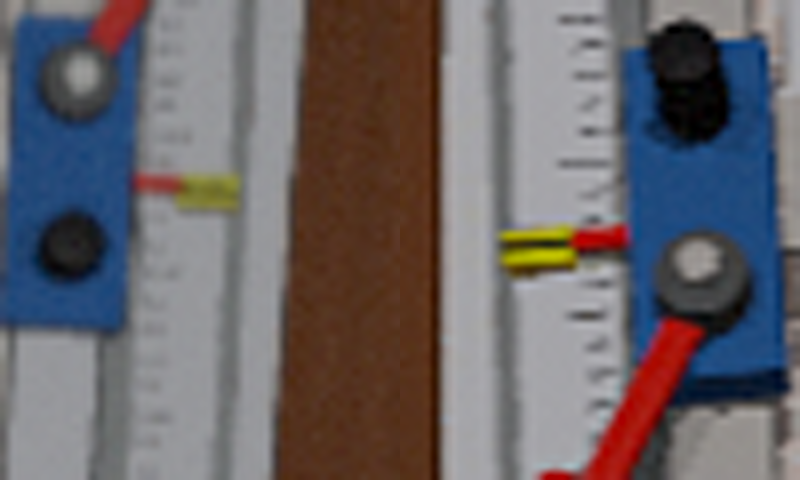

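```bash
python3 -m inch '[{"dx":0.06,"dy":0.04,"dz":0,"rx":0,"ry":0,"rz":0,"gripper":0.035},{"dx":0.06,"dy":0.04,"dz":0,"rx":0,"ry":0,"rz":0,"gripper":0.035},{"dx":0.06,"dy":0.04,"dz":0,"rx":0,"ry":0,"rz":0,"gripper":0.035},{"dx":0.06,"dy":0.04,"dz":0,"rx":0,"ry":0,"rz":0,"gripper":0.035},{"dx":0.06,"dy":0.04,"dz":0,"rx":0,"ry":0,"rz":0,"gripper":0.035},{"dx":0.06,"dy":0.038,"dz":0.02,"rx":0,"ry":0,"rz":0,"gripper":0.035},{"dx":0,"dy":0,"dz":0,"rx":0,"ry":0,"rz":0,"gripper":0.035},{"dx":0,"dy":0,"dz":0.03,"rx":0,"ry":0,"rz":0,"gripper":0.035},{"dx":0,"dy":0,"dz":0.03,"rx":0,"ry":0,"rz":0,"gripper":0.035},{"dx":0,"dy":0,"dz":0.04,"rx":0,"ry":0,"rz":0,"gripper":0.035},{"dx":0,"dy":0,"dz":0,"rx":0,"ry":0,"rz":0,"gripper":0.035}]' >/dev/null; python3 st.py; python3 -m inch '[{"dx":0,"dy":0,"dz":0,"rx":0,"ry":0,"rz":0,"gripper":0.01},{"dx":0,"dy":0,"dz":0,"rx":0,"ry":0,"rz":0,"gripper":0.01},{"dx":0,"dy":0,"dz":0,"rx":0,"ry":0,"rz":0,"gripper":0.01},{"dx":0,"dy":0,"dz":0,"rx":0,"ry":0,"rz":0,"gripper":0.01}]' >/dev/null; python3 st.py; python3 -m inch '[{"dx":0,"dy":-0.001,"dz":0,"rx":0,"ry":0,"rz":0,"gripper":0.01},{"dx":0,"dy":0,"dz":0,"rx":0,"ry":0,"rz":0,"gripper":0.01}]' >/dev/null; python3 st.py;python3 -m inch '[{"dx":0,"dy":-0.001,"dz":0,"rx":0,"ry":0,"rz":0,"gripper":0.01},{"dx":0,"dy":0,"dz":0,"rx":0,"ry":0,"rz":0,"gripper":0.01}]' >/dev/null; python3 st.py
```

```text
t 15.6 [ 512.  -124.4   57.5] u 518.5 v -93.8 yaw 86.50 tilt [-0.006  0.002] F [-0.6  0.4  0.1] w 35.0 g 0.0 q6 -0.27
t 16.1 [ 516.5 -126.2   62.8] u 523.1 v -95.4 yaw 86.46 tilt [ 0.003 -0.001] F [-2.5  1.   7.1] w 21.7 g 30.0 q6 -0.27
t 16.4 [ 516.5 -126.3   62.8] u 523.1 v -95.4 yaw 86.45 tilt [ 0.005 -0.001] F [4.3 1.1 6.1] w 21.5 g 30.0 q6 -0.27
t 16.6 [ 516.  -126.2   62.8] u 522.6 v -95.4 yaw 86.46 tilt [ 0.006 -0.001] F [7.5 0.4 4.1] w 21.6 g 30.0 q6 -0.28
```

```bash
python3 -m inch '[{"dx":0,"dy":-0.0005,"dz":0,"rx":0,"ry":0,"rz":0,"gripper":0.01},{"dx":0,"dy":0,"dz":0,"rx":0,"ry":0,"rz":0,"gripper":0.01}]' >/dev/null; python3 st.py;python3 -m inch '[{"dx":0,"dy":0,"dz":0,"rx":0,"ry":0,"rz":0,"gripper":0.035},{"dx":0,"dy":0,"dz":0,"rx":0,"ry":0,"rz":0,"gripper":0.035},{"dx":0,"dy":0,"dz":-0.03,"rx":0,"ry":0,"rz":0,"gripper":0.035},{"dx":0,"dy":0,"dz":-0.03,"rx":0,"ry":0,"rz":0,"gripper":0.035},{"dx":0,"dy":0,"dz":-0.04,"rx":0,"ry":0,"rz":0,"gripper":0.035},{"dx":-0.0148,"dy":0.0443,"dz":0,"rx":0,"ry":0,"rz":0,"gripper":0.035},{"dx":-0.0148,"dy":0.0443,"dz":0,"rx":0,"ry":0,"rz":0,"gripper":0.035},{"dx":-0.0148,"dy":0.0443,"dz":0,"rx":0,"ry":0,"rz":0,"gripper":0.035},{"dx":0,"dy":0,"dz":0,"rx":0,"ry":0,"rz":-0.175,"gripper":0.035},{"dx":0,"dy":0,"dz":0,"rx":0,"ry":0,"rz":-0.175,"gripper":0.035},{"dx":0,"dy":0,"dz":0,"rx":0,"ry":0,"rz":-0.175,"gripper":0.035},{"dx":0,"dy":0,"dz":0,"rx":0,"ry":0,"rz":-0.175,"gripper":0.035},{"dx":0,"dy":0,"dz":0,"rx":0,"ry":0,"rz":-0.175,"gripper":0.035},{"dx":0,"dy":0,"dz":0,"rx":0,"ry":0,"rz":-0.17,"gripper":0.035},{"dx":0,"dy":0,"dz":0,"rx":0,"ry":0,"rz":0,"gripper":0.035}]' >/dev/null; python3 - <<'E'
from lib import *
from st import rep
t,s=[dict(np.load(n+"1.npz")) for n in("top","scene")]
a=ray(t,(401.2,158.3),94);b=ray(s,(248.7,338.5),94);print(a,b,[(x@BX,x@BY) for x in(a,b)],"at carriage knob 520.3")
w=BX*655+BY*(-139.7);print(w);rep(w[0],w[1],66)
E
```

```text
t 16.9 [ 515.6 -126.2   62.8] u 522.1 v -95.4 yaw 86.46 tilt [ 0.006 -0.001] F [7.5 0.8 4.1] w 21.6 g 30.0 q6 -0.28
[ 642.9813608  -175.17323211] [ 644.0429968  -175.78613484] [(np.float64(652.2384921091773), np.float64(-136.73200429099583)), (np.float64(653.3346084802405), np.float64(-137.28086642765675))] at carriage knob 520.3
[ 645.5619869  -178.29977865]
t 18.7 [ 641.9 -178.1  159.7] u 651.3 v -139.7 yaw 146.26 tilt [-0.001  0.   ] F [ 0.3 -0.4 -0.4] w 35.1 g 0.0 q6 -1.33
tool delta [-3.3  1.9 93.7]
```

```bash
python3 -m inch '[{"dx":-0.0015,"dy":0.004,"dz":0.031,"rx":0,"ry":0,"rz":0,"gripper":0.033},{"dx":0,"dy":0,"dz":0.031,"rx":0,"ry":0,"rz":0,"gripper":0.033},{"dx":0,"dy":0,"dz":0.031,"rx":0,"ry":0,"rz":0,"gripper":0.033},{"dx":0,"dy":0,"dz":0,"rx":0,"ry":0,"rz":0,"gripper":0.021},{"dx":0,"dy":0,"dz":0,"rx":0,"ry":0,"rz":0,"gripper":0.019}]' | grep -E "force|width|pos"; python3 -m inch '[{"dx":0.001,"dy":-0.0127,"dz":0,"rx":0,"ry":0,"rz":0.15,"gripper":0.019},{"dx":0.001,"dy":-0.0127,"dz":0,"rx":0,"ry":0,"rz":0.15,"gripper":0.019},{"dx":0.001,"dy":-0.0127,"dz":0,"rx":0,"ry":0,"rz":0.15,"gripper":0.019},{"dx":0.001,"dy":-0.0127,"dz":0,"rx":0,"ry":0,"rz":0.15,"gripper":0.019},{"dx":0.001,"dy":-0.0127,"dz":0,"rx":0,"ry":0,"rz":0.15,"gripper":0.019},{"dx":0.001,"dy":-0.0127,"dz":0,"rx":0,"ry":0,"rz":0.15,"gripper":0.019},{"dx":0.001,"dy":-0.0127,"dz":0,"rx":0,"ry":0,"rz":0.14,"gripper":0.019},{"dx":0,"dy":-0.004,"dz":0,"rx":0,"ry":0,"rz":0,"gripper":0.019},{"dx":0,"dy":0,"dz":0,"rx":0,"ry":0,"rz":0,"gripper":0.019}]' | grep -E "force|width|pos"; python3 st.py
```

```text
position: [646.4, -175.9, 68.6]
contact_force: [0.6, -0.3, -0.3]
gripper_width: 20.2
grasp_force: 0.0
position: [568.0, -214.3, 70.3]
contact_force: [5.2, -3.4, 0.5]
gripper_width: 19.0
grasp_force: 2.7
t 20.5 [ 568.  -214.3   70.3] u 579.7 v -180.2 yaw 86.88 tilt [ 0.006 -0.003] F [ 5.2 -3.4  0.5] w 19.0 g 2.7 q6 -0.39
```

```bash
python3 -m inch '[{"dx":0,"dy":0.003,"dz":0,"rx":0,"ry":0,"rz":0,"gripper":0.03},{"dx":0,"dy":0,"dz":-0.04,"rx":0,"ry":0,"rz":0,"gripper":0.03},{"dx":0,"dy":0,"dz":-0.04,"rx":0,"ry":0,"rz":0,"gripper":0.03},{"dx":0,"dy":0,"dz":-0.04,"rx":0,"ry":0,"rz":0,"gripper":0.03},{"dx":0.06,"dy":0,"dz":-0.01,"rx":0,"ry":0,"rz":0,"gripper":0.07},{"dx":0.06,"dy":0,"dz":0,"rx":0,"ry":0,"rz":0.175,"gripper":0.07},{"dx":0.06,"dy":0.01,"dz":0,"rx":0,"ry":0,"rz":0.175,"gripper":0.07},{"dx":0.06,"dy":0.02,"dz":0,"rx":0,"ry":0,"rz":0.175,"gripper":0.07},{"dx":0,"dy":0,"dz":0,"rx":0,"ry":0,"rz":0.175,"gripper":0.07},{"dx":0,"dy":0,"dz":0,"rx":0,"ry":0,"rz":0.175,"gripper":0.07},{"dx":0,"dy":0,"dz":0,"rx":0,"ry":0,"rz":0.175,"gripper":0.07},{"dx":0,"dy":0,"dz":0,"rx":0,"ry":0,"rz":0.175,"gripper":0.07},{"dx":0,"dy":0,"dz":0,"rx":0,"ry":0,"rz":0.175,"gripper":0.07},{"dx":0,"dy":0,"dz":0,"rx":0,"ry":0,"rz":0.175,"gripper":0.07},{"dx":0,"dy":0,"dz":0,"rx":0,"ry":0,"rz":0,"gripper":0.07}]' >/dev/null; cat > tiles.py <<'E'
from lib import *
from st import rep
def tiles(z=24,boxes={"top":(390,110,530,290),"scene":(100,230,250,410)},p=True):
    out={}
    for n in("top","scene"):
        c=shot(n);cv2.imwrite(f"pics/last_{n}.png",c["img"]);L=[]
        for a,ce,k in blobs(c,ter,boxes[n],150):
            w=np.array([ray(c,q,z) for q in k]).astype(np.float32);r=cv2.minAreaRect(w)
            b=cv2.boxPoints(r);e=max((b[1]-b[0],b[2]-b[1]),key=np.linalg.norm);y=(np.degrees(np.arctan2(e[1],e[0]))+90)%180-90
            L.append((np.array(r[0]),y,sorted(r[1])))
            if p:print(n,a,"ctr",np.round(r[0],1),"yaw %.1f"%y,"size",np.round(sorted(r[1]),0),"u %.1f v %.1f"%(np.array(r[0])@BX,np.array(r[0])@BY))
        out[n]=L
    return out
if __name__=="__main__":
    tiles();rep()
E
python3 tiles.py; python3 - <<'E'
from lib import *
s=cv2.imread("pics/last_scene.png");cv2.imwrite("pics/chk.png",np.hstack([cv2.resize(s[240:340,210:310],None,fx=5,fy=5,interpolation=2)]))
E
```

```text
top 534 ctr [ 598.9 -341.5] yaw -0.9 size [ 40. 104.] u 618.1 v -305.4
top 531 ctr [ 588.9 -398.9] yaw -8.0 size [ 42. 104.] u 611.5 v -363.2
top 493 ctr [ 464.5 -285. ] yaw -8.7 size [ 42. 105.] u 480.6 v -256.9
top 531 ctr [ 453.6 -392.6] yaw -1.0 size [ 39. 103.] u 476.1 v -365.0
scene 713 ctr [ 467.9 -285.7] yaw -8.4 size [ 44. 108.] u 484.0 v -257.5
scene 704 ctr [ 457.1 -393.6] yaw -0.5 size [ 42. 109.] u 479.7 v -365.8
scene 846 ctr [ 601.8 -341.1] yaw -0.8 size [ 43. 109.] u 620.9 v -304.8
scene 839 ctr [ 592.2 -399. ] yaw -8.3 size [ 44. 109.] u 614.8 v -363.2
t 22.4 [640.3   9.4 197.7] u 638.6 v 47.4 yaw -3.16 tilt [0. 0.] F [-0.4 -0.2 -0.1] w 70.1 g 0.0 q6 1.56
```

View pics/chk.png

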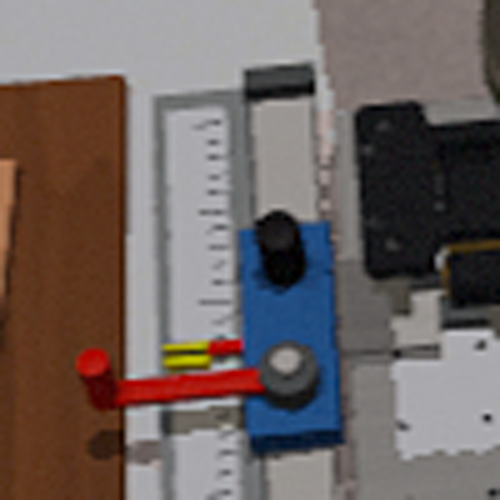

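Tile A has been knocked: it is now at (600,-341), 13 mm from B. The lever is clamped and the pointer is on the marker. I'll take C first.

```bash
python3 -m inch '[{"dx":0,"dy":0,"dz":0,"rx":0,"ry":0,"rz":0.0932,"gripper":0.07},{"dx":-0.0214,"dy":0.0529,"dz":0,"rx":0,"ry":0,"rz":0,"gripper":0.07},{"dx":-0.0214,"dy":0.0529,"dz":0,"rx":0,"ry":0,"rz":0,"gripper":0.07},{"dx":-0.0214,"dy":0.0529,"dz":0,"rx":0,"ry":0,"rz":0,"gripper":0.07},{"dx":-0.0214,"dy":0.0529,"dz":0,"rx":0,"ry":0,"rz":0,"gripper":0.07},{"dx":-0.0214,"dy":0.0529,"dz":0.03,"rx":0,"ry":0,"rz":0,"gripper":0.07},{"dx":-0.0214,"dy":0.0529,"dz":0.04,"rx":0,"ry":0,"rz":0,"gripper":0.07},{"dx":0,"dy":0,"dz":0.04,"rx":0,"ry":0,"rz":0,"gripper":0.07},{"dx":0,"dy":0,"dz":0.027,"rx":0,"ry":0,"rz":0,"gripper":0.07},{"dx":0,"dy":0,"dz":0,"rx":0,"ry":0,"rz":0,"gripper":0.07},{"dx":0,"dy":0,"dz":0,"rx":0,"ry":0,"rz":0,"gripper":0.07}]' >/dev/null; python3 st.py 466.2 -285.4 15; python3 ptr2.py
```

```text
t 23.8 [ 469.5 -278.6   66.9] u 485.2 v -250.3 yaw -8.68 tilt [ 0.001 -0.001] F [ 0.5 -0.6  0.2] w 69.9 g 0.0 q6 1.09
tool delta [-2.3  7.2 51.9]
ptr 308.4 [  0.   0.   0. 175. 636. 538. 103.   5.   0.   0.] line [310.06 310.   310.   310.   310.   310.   310.  ] at 253.5 309.97
ptr 309.02 [  0.   0.   0.   0. 461. 591. 414.  31.   5.   0.] line [310.12 310.04 310.   310.   310.   310.   310.  ] at 253.5 309.92
ptr 309.02 [  0.   0.   0.   0. 455. 613. 412.  31.   4.   0.] line [310.12 310.06 310.   310.   310.   310.   310.  ] at 253.5 309.91
```

```bash
python3 -m inch '[{"dx":-0.0023,"dy":0.0072,"dz":0.02,"rx":0,"ry":0,"rz":0,"gripper":0.07},{"dx":0,"dy":0,"dz":0.017,"rx":0,"ry":0,"rz":0,"gripper":0.07},{"dx":0,"dy":0,"dz":0.014,"rx":0,"ry":0,"rz":0,"gripper":0.07},{"dx":0,"dy":0,"dz":0,"rx":0,"ry":0,"rz":0,"gripper":0.07}]' >/dev/null; python3 st.py; python3 -m inch '[{"dx":0,"dy":0,"dz":0,"rx":0,"ry":0,"rz":0,"gripper":0.03},{"dx":0,"dy":0,"dz":0,"rx":0,"ry":0,"rz":0,"gripper":0.03},{"dx":0,"dy":0,"dz":0,"rx":0,"ry":0,"rz":0,"gripper":0.03},{"dx":0,"dy":0,"dz":0,"rx":0,"ry":0,"rz":0,"gripper":0.03}]' >/dev/null; python3 st.py;  python3 -m inch '[{"dx":0,"dy":0,"dz":-0.02,"rx":0,"ry":0,"rz":0,"gripper":0.03},{"dx":0,"dy":0,"dz":-0.03,"rx":0,"ry":0,"rz":0,"gripper":0.03},{"dx":0,"dy":0,"dz":-0.04,"rx":0,"ry":0,"rz":0,"gripper":0.03},{"dx":0,"dy":0,"dz":-0.04,"rx":0,"ry":0,"rz":0,"gripper":0.03},{"dx":0,"dy":0,"dz":0,"rx":0,"ry":0,"rz":0,"gripper":0.03}]'>/dev/null; python3 st.py
```

```text
t 24.4 [ 465.  -284.4   13.5] u 481.0 v -256.4 yaw -8.77 tilt [-0.001  0.001] F [ 0.1  0.5 -0.2] w 70.0 g 0.0 q6 1.08
t 24.9 [ 465.5 -285.2   14.8] u 481.6 v -257.1 yaw -8.79 tilt [ 0. -0.] F [-0.5  0.5  1.8] w 44.5 g 30.0 q6 1.08
t 25.6 [ 467.4 -286.5  148.5] u 483.6 v -258.3 yaw -8.79 tilt [ 0.006 -0.004] F [ 0.5  0.1 -1.4] w 44.9 g 30.0 q6 1.08
```

```bash
python3 -m inch '[{"dx":0.0144,"dy":-0.0539,"dz":0,"rx":0,"ry":0,"rz":-0.0941,"gripper":0.03},{"dx":0.0144,"dy":-0.0539,"dz":0,"rx":0,"ry":0,"rz":0,"gripper":0.03},{"dx":0.0144,"dy":-0.0539,"dz":0,"rx":0,"ry":0,"rz":0,"gripper":0.03},{"dx":0.0144,"dy":-0.0539,"dz":0,"rx":0,"ry":0,"rz":0,"gripper":0.03},{"dx":0.0144,"dy":-0.0539,"dz":0,"rx":0,"ry":0,"rz":0,"gripper":0.03},{"dx":0.0144,"dy":-0.0539,"dz":0,"rx":0,"ry":0,"rz":0,"gripper":0.03},{"dx":0.0144,"dy":-0.0539,"dz":0,"rx":0,"ry":0,"rz":0,"gripper":0.03},{"dx":0.0144,"dy":-0.0539,"dz":0,"rx":0,"ry":0,"rz":0,"gripper":0.03},{"dx":0.0144,"dy":-0.0539,"dz":0,"rx":0,"ry":0,"rz":0,"gripper":0.03},{"dx":0,"dy":0,"dz":0.03,"rx":0,"ry":0,"rz":0,"gripper":0.03},{"dx":0,"dy":0,"dz":0.03,"rx":0,"ry":0,"rz":0,"gripper":0.03},{"dx":0,"dy":0,"dz":0.03,"rx":0,"ry":0,"rz":0,"gripper":0.03},{"dx":0,"dy":0,"dz":0,"rx":0,"ry":0,"rz":0,"gripper":0.03},{"dx":0,"dy":0,"dz":0,"rx":0,"ry":0,"rz":0,"gripper":0.03}]'>/dev/null; python3 st.py 625.4 190.3 33
```

```text
t 27.3 [628.3 189.7  54.6] u 616.0 v 226.6 yaw -3.41 tilt [-0.  0.] F [ 0.2 -0.5 -1.9] w 44.4 g 30.0 q6 1.85
tool delta [-3.  -0.5 21.6]
```

```bash
python3 -m inch '[{"dx":-0.001,"dy":-0.0005,"dz":0.011,"rx":0,"ry":0,"rz":0,"gripper":0.03},{"dx":0,"dy":0,"dz":0.01,"rx":0,"ry":0,"rz":0,"gripper":0.03},{"dx":0,"dy":0,"dz":0,"rx":0,"ry":0,"rz":0,"gripper":0.03},{"dx":-0.002,"dy":0,"dz":0,"rx":0,"ry":0,"rz":0,"gripper":0.03},{"dx":-0.002,"dy":0,"dz":0,"rx":0,"ry":0,"rz":0,"gripper":0.03},{"dx":0,"dy":0,"dz":0,"rx":0,"ry":0,"rz":0,"gripper":0.03}]'>/dev/null; python3 st.py;python3 -m inch '[{"dx":-0.001,"dy":0,"dz":0,"rx":0,"ry":0,"rz":0,"gripper":0.03},{"dx":-0.001,"dy":0,"dz":0,"rx":0,"ry":0,"rz":0,"gripper":0.03},{"dx":0,"dy":0,"dz":0,"rx":0,"ry":0,"rz":0,"gripper":0.03}]'>/dev/null; python3 st.py;python3 -m inch '[{"dx":-0.001,"dy":0,"dz":0,"rx":0,"ry":0,"rz":0,"gripper":0.03},{"dx":-0.001,"dy":0,"dz":0,"rx":0,"ry":0,"rz":0,"gripper":0.03},{"dx":0,"dy":0,"dz":0,"rx":0,"ry":0,"rz":0,"gripper":0.03}]'>/dev/null; python3 st.py
```

```text
t 28.1 [623.2 190.5  33.6] u 610.8 v 227.1 yaw -3.39 tilt [0. 0.] F [-0.3 -0.6 -2. ] w 44.4 g 30.0 q6 1.85
t 28.4 [621.3 190.6  33.4] u 608.9 v 227.1 yaw -3.40 tilt [-0. -0.] F [-1.3  0.5 -1.6] w 44.8 g 30.0 q6 1.85
t 28.8 [619.4 190.7  33.5] u 607.0 v 227.1 yaw -3.40 tilt [0. 0.] F [ 0.4 -0.1 -0.8] w 44.4 g 30.0 q6 1.85
```

```bash
python3 -m inch '[{"dx":-0.001,"dy":0,"dz":0,"rx":0,"ry":0,"rz":0,"gripper":0.03},{"dx":0,"dy":0,"dz":0,"rx":0,"ry":0,"rz":0,"gripper":0.03}]'>/dev/null; python3 st.py;python3 -m inch '[{"dx":-0.001,"dy":0,"dz":0,"rx":0,"ry":0,"rz":0,"gripper":0.03},{"dx":0,"dy":0,"dz":0,"rx":0,"ry":0,"rz":0,"gripper":0.03}]'>/dev/null; python3 st.py;python3 -m inch '[{"dx":-0.001,"dy":0,"dz":0,"rx":0,"ry":0,"rz":0,"gripper":0.03},{"dx":0,"dy":0,"dz":0,"rx":0,"ry":0,"rz":0,"gripper":0.03}]'>/dev/null; python3 st.py
```

```text
t 29.1 [619.4 190.7  34. ] u 607.0 v 227.1 yaw -3.41 tilt [0.002 0.   ] F [ 5.6  0.4 -2.7] w 44.4 g 30.0 q6 1.85
t 29.3 [619.3 190.7  34.4] u 606.9 v 227.1 yaw -3.42 tilt [0.004 0.   ] F [ 8.6  0.5 -2.5] w 44.6 g 30.0 q6 1.85
t 29.6 [619.3 190.8  34.8] u 606.9 v 227.2 yaw -3.42 tilt [0.006 0.   ] F [13.1 -0.8 -3.9] w 44.6 g 30.0 q6 1.85
```

```bash
python3 -m inch '[{"dx":0.002,"dy":0,"dz":0.001,"rx":0,"ry":0,"rz":0,"gripper":0.03},{"dx":0,"dy":0,"dz":0,"rx":0,"ry":0,"rz":0,"gripper":0.055},{"dx":0,"dy":0,"dz":0,"rx":0,"ry":0,"rz":0,"gripper":0.055},{"dx":0,"dy":0,"dz":-0.03,"rx":0,"ry":0,"rz":0,"gripper":0.055},{"dx":0,"dy":0,"dz":-0.04,"rx":0,"ry":0,"rz":0,"gripper":0.055},{"dx":0,"dy":0,"dz":-0.05,"rx":0,"ry":0,"rz":0,"gripper":0.07},{"dx":-0.0118,"dy":0.0539,"dz":0,"rx":0,"ry":0,"rz":0,"gripper":0.07},{"dx":-0.0118,"dy":0.0539,"dz":0,"rx":0,"ry":0,"rz":0,"gripper":0.07},{"dx":-0.0118,"dy":0.0539,"dz":0,"rx":0,"ry":0,"rz":0,"gripper":0.07},{"dx":-0.0118,"dy":0.0539,"dz":0,"rx":0,"ry":0,"rz":0,"gripper":0.07},{"dx":-0.0118,"dy":0.0539,"dz":0,"rx":0,"ry":0,"rz":0,"gripper":0.07},{"dx":-0.0118,"dy":0.0539,"dz":0,"rx":0,"ry":0,"rz":0,"gripper":0.07},{"dx":-0.0118,"dy":0.0539,"dz":0,"rx":0,"ry":0,"rz":0,"gripper":0.07},{"dx":-0.0118,"dy":0.0539,"dz":0,"rx":0,"ry":0,"rz":0,"gripper":0.07},{"dx":-0.0118,"dy":0.0539,"dz":0.02,"rx":0,"ry":0,"rz":0,"gripper":0.07},{"dx":-0.0118,"dy":0.0539,"dz":0.04,"rx":0,"ry":0,"rz":0,"gripper":0.07},{"dx":-0.0118,"dy":0.0539,"dz":0.03,"rx":0,"ry":0,"rz":0,"gripper":0.07},{"dx":0,"dy":0,"dz":0,"rx":0,"ry":0,"rz":-0.0454,"gripper":0.07},{"dx":0,"dy":0,"dz":0,"rx":0,"ry":0,"rz":0,"gripper":0.07},{"dx":0,"dy":0,"dz":0,"rx":0,"ry":0,"rz":0,"gripper":0.07}]'>/dev/null; python3 st.py 455.3 -393.1 14.5; python3 tiles.py
```

```text
t 32.0 [ 455.5 -388.3   66.5] u 477.7 v -360.6 yaw -0.81 tilt [ 0.001 -0.   ] F [ 0.4  0.2 -0.1] w 70.1 g 0.0 q6 0.79
tool delta [-0.1  4.7 52. ]
top 538 ctr [ 598.9 -341.5] yaw -0.9 size [ 40. 104.] u 618.1 v -305.4
top 529 ctr [ 588.9 -398.6] yaw -8.5 size [ 42. 105.] u 611.5 v -363.0
scene 868 ctr [ 601.7 -340.7] yaw -1.0 size [ 44. 109.] u 620.9 v -304.4
scene 835 ctr [ 592.3 -398.7] yaw -8.4 size [ 44. 108.] u 614.9 v -362.9
t 32.1 [ 455.7 -388.3   66.7] u 478.0 v -360.6 yaw -0.76 tilt [ 0.001 -0.001] F [0.3 0.4 0.5] w 70.0 g 0.0 q6 0.79
```

```bash
python3 -m inch '[{"dx":0,"dy":0.0047,"dz":0.02,"rx":0,"ry":0,"rz":0,"gripper":0.07},{"dx":0,"dy":0,"dz":0.017,"rx":0,"ry":0,"rz":0,"gripper":0.07},{"dx":0,"dy":0,"dz":0.014,"rx":0,"ry":0,"rz":0,"gripper":0.07},{"dx":0,"dy":0,"dz":0,"rx":0,"ry":0,"rz":0,"gripper":0.07},{"dx":0,"dy":0,"dz":0,"rx":0,"ry":0,"rz":0,"gripper":0.03},{"dx":0,"dy":0,"dz":0,"rx":0,"ry":0,"rz":0,"gripper":0.03},{"dx":0,"dy":0,"dz":0,"rx":0,"ry":0,"rz":0,"gripper":0.03},{"dx":0,"dy":0,"dz":0,"rx":0,"ry":0,"rz":0,"gripper":0.03}]' >/dev/null; python3 st.py;  python3 -m inch '[{"dx":0,"dy":0,"dz":-0.02,"rx":0,"ry":0,"rz":0,"gripper":0.03},{"dx":0,"dy":0,"dz":-0.03,"rx":0,"ry":0,"rz":0,"gripper":0.03},{"dx":0,"dy":0,"dz":-0.04,"rx":0,"ry":0,"rz":0,"gripper":0.03},{"dx":0,"dy":0,"dz":-0.04,"rx":0,"ry":0,"rz":0.0454,"gripper":0.03},{"dx":0,"dy":0,"dz":0,"rx":0,"ry":0,"rz":0,"gripper":0.03}]'>/dev/null; python3 st.py;  python3 -m inch '[{"dx":0.0133,"dy":-0.052,"dz":0,"rx":0,"ry":0,"rz":0,"gripper":0.03},{"dx":0.0133,"dy":-0.052,"dz":0,"rx":0,"ry":0,"rz":0,"gripper":0.03},{"dx":0.0133,"dy":-0.052,"dz":0,"rx":0,"ry":0,"rz":0,"gripper":0.03},{"dx":0.0133,"dy":-0.052,"dz":0,"rx":0,"ry":0,"rz":0,"gripper":0.03},{"dx":0.0133,"dy":-0.052,"dz":0,"rx":0,"ry":0,"rz":0,"gripper":0.03},{"dx":0.0133,"dy":-0.052,"dz":0,"rx":0,"ry":0,"rz":0,"gripper":0.03},{"dx":0.0133,"dy":-0.052,"dz":0,"rx":0,"ry":0,"rz":0,"gripper":0.03},{"dx":0.0133,"dy":-0.052,"dz":0,"rx":0,"ry":0,"rz":0,"gripper":0.03},{"dx":0.0133,"dy":-0.052,"dz":0,"rx":0,"ry":0,"rz":0,"gripper":0.03},{"dx":0.0133,"dy":-0.052,"dz":0,"rx":0,"ry":0,"rz":0,"gripper":0.03},{"dx":0,"dy":0,"dz":0,"rx":0,"ry":0,"rz":0,"gripper":0.03},{"dx":0,"dy":0,"dz":0.03,"rx":0,"ry":0,"rz":0,"gripper":0.03},{"dx":0,"dy":0,"dz":0.03,"rx":0,"ry":0,"rz":0,"gripper":0.03},{"dx":0,"dy":0,"dz":0.03,"rx":0,"ry":0,"rz":0,"gripper":0.03},{"dx":0,"dy":0,"dz":0,"rx":0,"ry":0,"rz":0,"gripper":0.03},{"dx":0,"dy":0,"dz":0,"rx":0,"ry":0,"rz":0,"gripper":0.03}]'>/dev/null; python3 st.py
```

```text
t 33.1 [ 454.9 -393.4   14.9] u 477.4 v -365.7 yaw -0.80 tilt [0. 0.] F [ 0.2  0.5 -1.6] w 44.5 g 30.0 q6 0.79
t 33.8 [ 457.3 -395.8  151.2] u 479.9 v -367.9 yaw -3.41 tilt [ 0.007 -0.007] F [-0.5  0.3 -1.8] w 44.2 g 30.0 q6 0.83
t 35.8 [618.9 117.3  55.9] u 610.8 v 153.8 yaw -3.42 tilt [ 0.001 -0.   ] F [ 0.8 -0.8 -1. ] w 44.5 g 30.0 q6 1.74
```

```bash
python3 -m inch '[{"dx":0.001,"dy":-0.0012,"dz":0.011,"rx":0,"ry":0,"rz":0,"gripper":0.03},{"dx":0,"dy":0,"dz":0.011,"rx":0,"ry":0,"rz":0,"gripper":0.03},{"dx":0,"dy":0,"dz":0,"rx":0,"ry":0,"rz":0,"gripper":0.03},{"dx":-0.002,"dy":0,"dz":0,"rx":0,"ry":0,"rz":0,"gripper":0.03},{"dx":-0.001,"dy":0,"dz":0,"rx":0,"ry":0,"rz":0,"gripper":0.03},{"dx":0,"dy":0,"dz":0,"rx":0,"ry":0,"rz":0,"gripper":0.03}]'>/dev/null; python3 st.py;python3 -m inch '[{"dx":-0.001,"dy":0,"dz":0,"rx":0,"ry":0,"rz":0,"gripper":0.03},{"dx":-0.001,"dy":0,"dz":0,"rx":0,"ry":0,"rz":0,"gripper":0.03},{"dx":0,"dy":0,"dz":0,"rx":0,"ry":0,"rz":0,"gripper":0.03}]'>/dev/null; python3 st.py;python3 -m inch '[{"dx":-0.001,"dy":0,"dz":0,"rx":0,"ry":0,"rz":0,"gripper":0.03},{"dx":0,"dy":0,"dz":0,"rx":0,"ry":0,"rz":0,"gripper":0.03}]'>/dev/null; python3 st.py; python3 -m inch '[{"dx":-0.001,"dy":0,"dz":0,"rx":0,"ry":0,"rz":0,"gripper":0.03},{"dx":0,"dy":0,"dz":0,"rx":0,"ry":0,"rz":0,"gripper":0.03}]'>/dev/null; python3 st.py
```

```text
t 36.5 [616.4 119.1  32.9] u 608.3 v 155.5 yaw -3.39 tilt [-0. -0.] F [ 0.4  1.2 -1.7] w 44.6 g 30.0 q6 1.74
t 36.9 [615.2 119.2  33.3] u 607.0 v 155.4 yaw -3.40 tilt [0.001 0.   ] F [ 1.8 -0.7 -1.9] w 44.8 g 30.0 q6 1.74
t 37.1 [615.1 119.1  33.6] u 606.9 v 155.4 yaw -3.41 tilt [0.003 0.   ] F [ 5.5  0.4 -3. ] w 44.7 g 30.0 q6 1.74
t 37.4 [615.1 119.1  34.1] u 606.9 v 155.4 yaw -3.42 tilt [0.005 0.   ] F [ 8.9  0.2 -3.2] w 44.8 g 30.0 q6 1.74
```

```bash
python3 -m inch '[{"dx":0.0015,"dy":0,"dz":0.001,"rx":0,"ry":0,"rz":0,"gripper":0.03},{"dx":0,"dy":0,"dz":0,"rx":0,"ry":0,"rz":0,"gripper":0.052},{"dx":0,"dy":0,"dz":0,"rx":0,"ry":0,"rz":0,"gripper":0.052},{"dx":0,"dy":0,"dz":-0.03,"rx":0,"ry":0,"rz":0,"gripper":0.052},{"dx":0,"dy":0,"dz":-0.04,"rx":0,"ry":0,"rz":0,"gripper":0.052},{"dx":0,"dy":0,"dz":-0.05,"rx":0,"ry":0,"rz":0,"gripper":0.0},{"dx":0.0094,"dy":0.0508,"dz":0,"rx":0,"ry":0,"rz":0,"gripper":0.0},{"dx":0.0094,"dy":0.0508,"dz":0,"rx":0,"ry":0,"rz":0,"gripper":0.0},{"dx":0.0094,"dy":0.0508,"dz":0,"rx":0,"ry":0,"rz":0,"gripper":0.0},{"dx":0.0094,"dy":0.0508,"dz":0,"rx":0,"ry":0,"rz":0,"gripper":0.0},{"dx":0.0094,"dy":0.0508,"dz":0,"rx":0,"ry":0,"rz":0,"gripper":0.0},{"dx":0.0094,"dy":0.0508,"dz":0,"rx":0,"ry":0,"rz":0,"gripper":0.0},{"dx":0.0094,"dy":0.0508,"dz":0,"rx":0,"ry":0,"rz":0,"gripper":0.0},{"dx":0.0094,"dy":0.0508,"dz":0,"rx":0,"ry":0,"rz":0,"gripper":0.0},{"dx":0.0094,"dy":0.0508,"dz":0.04,"rx":0,"ry":0,"rz":0,"gripper":0.0},{"dx":0,"dy":0,"dz":0.03,"rx":0,"ry":0,"rz":-0.0436,"gripper":0.0},{"dx":0,"dy":0,"dz":0,"rx":0,"ry":0,"rz":0,"gripper":0.0},{"dx":0,"dy":0,"dz":0,"rx":0,"ry":0,"rz":0,"gripper":0.0}]'>/dev/null; python3 st.py 672 -342 16
```

```text
t 39.6 [ 671.8 -339.4   85.1] u 690.7 v -299.0 yaw -0.91 tilt [ 0.001 -0.   ] F [-0.  -0.4 -0.2] w 0.6 g 0.0 q6 1.05
tool delta [ 0.2  2.5 69.1]
```

```bash
python3 -m inch '[{"dx":0,"dy":0.0025,"dz":0.03,"rx":0,"ry":0,"rz":0,"gripper":0.0},{"dx":0,"dy":0,"dz":0.02,"rx":0,"ry":0,"rz":0,"gripper":0.0},{"dx":0,"dy":0,"dz":0.0185,"rx":0,"ry":0,"rz":0,"gripper":0.0},{"dx":0,"dy":0,"dz":0,"rx":0,"ry":0,"rz":0,"gripper":0.0}]'>/dev/null; python3 st.py; python3 -m inch '[{"dx":-0.01,"dy":0,"dz":0,"rx":0,"ry":0,"rz":0,"gripper":0.0},{"dx":-0.01,"dy":0,"dz":0,"rx":0,"ry":0,"rz":0,"gripper":0.0},{"dx":-0.01,"dy":0,"dz":0,"rx":0,"ry":0,"rz":0,"gripper":0.0},{"dx":-0.01,"dy":0,"dz":0,"rx":0,"ry":0,"rz":0,"gripper":0.0},{"dx":-0.01,"dy":0,"dz":0,"rx":0,"ry":0,"rz":0,"gripper":0.0},{"dx":-0.01,"dy":0,"dz":0,"rx":0,"ry":0,"rz":0,"gripper":0.0},{"dx":-0.01,"dy":0,"dz":0,"rx":0,"ry":0,"rz":0,"gripper":0.0},{"dx":-0.01,"dy":0,"dz":0,"rx":0,"ry":0,"rz":0,"gripper":0.0},{"dx":-0.01,"dy":0,"dz":0,"rx":0,"ry":0,"rz":0,"gripper":0.0},{"dx":-0.004,"dy":0,"dz":0,"rx":0,"ry":0,"rz":0,"gripper":0.0},{"dx":0,"dy":0,"dz":0,"rx":0,"ry":0,"rz":0,"gripper":0.0},{"dx":0.01,"dy":0,"dz":0,"rx":0,"ry":0,"rz":0,"gripper":0.0},{"dx":0,"dy":0,"dz":-0.03,"rx":0,"ry":0,"rz":0,"gripper":0.0},{"dx":0,"dy":0,"dz":-0.03,"rx":0,"ry":0,"rz":0,"gripper":0.07},{"dx":-0.03,"dy":0,"dz":0,"rx":0,"ry":0,"rz":0,"gripper":0.07},{"dx":-0.03,"dy":0,"dz":0,"rx":0,"ry":0,"rz":0,"gripper":0.07},{"dx":0,"dy":0,"dz":0,"rx":0,"ry":0,"rz":0,"gripper":0.07},{"dx":0,"dy":0,"dz":0,"rx":0,"ry":0,"rz":0,"gripper":0.07}]'>/dev/null; python3 tiles.py
```

```text
t 40.1 [ 670.7 -341.8   14. ] u 689.8 v -301.4 yaw -0.89 tilt [-0.001  0.001] F [-0.4 -0.5  0.1] w 0.3 g 0.0 q6 1.05
top 163 ctr [ 478.8 -339.5] yaw -1.0 size [39. 40.] u 498.1 v -310.5
scene 434 ctr [ 614.7 -401.9] yaw -8.3 size [44. 63.] u 637.4 v -364.7
t 42.5 [ 528.3 -340.3   75.4] u 547.6 v -308.3 yaw -0.87 tilt [ 0.001 -0.   ] F [-0.2  0.1  0.9] w 53.9 g 0.0 q6 0.93
```

```bash
python3 -m inch '[{"dx":-0.0133,"dy":0.0005,"dz":0,"rx":0,"ry":0,"rz":0,"gripper":0.07},{"dx":0,"dy":0,"dz":0.025,"rx":0,"ry":0,"rz":0,"gripper":0.07},{"dx":0,"dy":0,"dz":0.02,"rx":0,"ry":0,"rz":0,"gripper":0.07},{"dx":0,"dy":0,"dz":0.015,"rx":0,"ry":0,"rz":0,"gripper":0.07},{"dx":0,"dy":0,"dz":0,"rx":0,"ry":0,"rz":0,"gripper":0.07},{"dx":0,"dy":0,"dz":0,"rx":0,"ry":0,"rz":0,"gripper":0.03},{"dx":0,"dy":0,"dz":0,"rx":0,"ry":0,"rz":0,"gripper":0.03},{"dx":0,"dy":0,"dz":0,"rx":0,"ry":0,"rz":0,"gripper":0.03},{"dx":0,"dy":0,"dz":0,"rx":0,"ry":0,"rz":0,"gripper":0.03}]' >/dev/null; python3 st.py;  python3 -m inch '[{"dx":0,"dy":0,"dz":-0.02,"rx":0,"ry":0,"rz":0,"gripper":0.03},{"dx":0,"dy":0,"dz":-0.03,"rx":0,"ry":0,"rz":0,"gripper":0.03},{"dx":0,"dy":0,"dz":-0.04,"rx":0,"ry":0,"rz":0,"gripper":0.03},{"dx":0,"dy":0,"dz":-0.04,"rx":0,"ry":0,"rz":0.0443,"gripper":0.03},{"dx":0,"dy":0,"dz":0,"rx":0,"ry":0,"rz":0,"gripper":0.03}]'>/dev/null; python3 tiles.py
```

```text
t 43.6 [ 514.  -340.6   15.4] u 533.3 v -309.5 yaw -0.90 tilt [ 0. -0.] F [ 0.9 -0.1  0.3] w 44.3 g 30.0 q6 0.92
scene 463 ctr [ 612.2 -401.5] yaw -8.3 size [44. 68.] u 634.9 v -364.5
t 44.4 [ 514.1 -340.6  146.1] u 533.4 v -309.6 yaw -3.41 tilt [ 0.001 -0.001] F [-0.1  0.4 -1.7] w 44.6 g 30.0 q6 0.96
```

```bash
python3 -m inch '[{"dx":0.0102,"dy":-0.0491,"dz":0,"rx":0,"ry":0,"rz":0,"gripper":0.03},{"dx":0.0102,"dy":-0.0491,"dz":0,"rx":0,"ry":0,"rz":0,"gripper":0.03},{"dx":0.0102,"dy":-0.0491,"dz":0,"rx":0,"ry":0,"rz":0,"gripper":0.03},{"dx":0.0102,"dy":-0.0491,"dz":0,"rx":0,"ry":0,"rz":0,"gripper":0.03},{"dx":0.0102,"dy":-0.0491,"dz":0,"rx":0,"ry":0,"rz":0,"gripper":0.03},{"dx":0.0102,"dy":-0.0491,"dz":0,"rx":0,"ry":0,"rz":0,"gripper":0.03},{"dx":0.0102,"dy":-0.0491,"dz":0,"rx":0,"ry":0,"rz":0,"gripper":0.03},{"dx":0.0102,"dy":-0.0491,"dz":0,"rx":0,"ry":0,"rz":0,"gripper":0.03},{"dx":0,"dy":0,"dz":0,"rx":0,"ry":0,"rz":0,"gripper":0.03},{"dx":0,"dy":0,"dz":0.03,"rx":0,"ry":0,"rz":0,"gripper":0.03},{"dx":0,"dy":0,"dz":0.03,"rx":0,"ry":0,"rz":0,"gripper":0.03},{"dx":0,"dy":0,"dz":0.03,"rx":0,"ry":0,"rz":0,"gripper":0.03},{"dx":0,"dy":0,"dz":0,"rx":0,"ry":0,"rz":0,"gripper":0.03},{"dx":0,"dy":0,"dz":0,"rx":0,"ry":0,"rz":0,"gripper":0.03}]'>/dev/null; python3 st.py; python3 -c "
from lib import *
t=shot('top');s=shot('scene');cv2.imwrite('pics/p3.png',np.hstack([cv2.resize(t['img'][100:260,220:400],None,fx=2.2,fy=2.2),cv2.resize(s['img'][240:400,260:440],None,fx=2.2,fy=2.2)]))"
```

```text
t 46.1 [618.9  46.1  55.6] u 615.0 v 82.7 yaw -3.47 tilt [-0. -0.] F [-0.   0.3 -1. ] w 44.5 g 30.0 q6 1.62
```

View pics/p3.png

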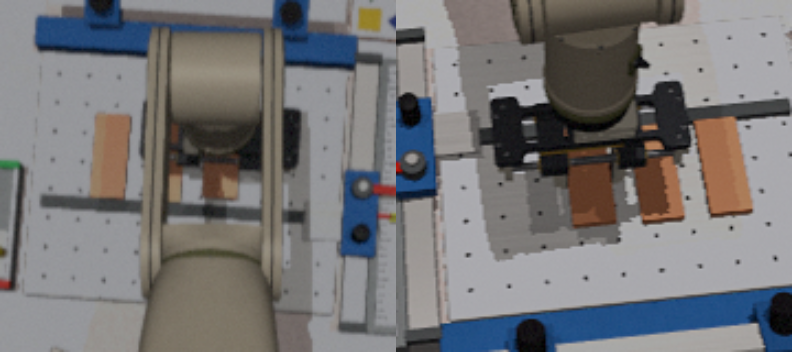

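The picture shows two tiles square at the fence (scene crop (725,165) and (660,180)), with the third held beside them. I'll lower it and push it to the fence.

```bash
python3 -m inch '[{"dx":0,"dy":0,"dz":0.011,"rx":0,"ry":0,"rz":0.001,"gripper":0.03},{"dx":0,"dy":0,"dz":0.011,"rx":0,"ry":0,"rz":0,"gripper":0.03},{"dx":0,"dy":0,"dz":0,"rx":0,"ry":0,"rz":0,"gripper":0.03},{"dx":-0.002,"dy":0,"dz":0,"rx":0,"ry":0,"rz":0,"gripper":0.03},{"dx":-0.001,"dy":0,"dz":0,"rx":0,"ry":0,"rz":0,"gripper":0.03},{"dx":-0.001,"dy":0,"dz":0,"rx":0,"ry":0,"rz":0,"gripper":0.03},{"dx":0,"dy":0,"dz":0,"rx":0,"ry":0,"rz":0,"gripper":0.03}]'>/dev/null; python3 st.py;python3 -m inch '[{"dx":-0.001,"dy":0,"dz":0,"rx":0,"ry":0,"rz":0,"gripper":0.03},{"dx":-0.001,"dy":0,"dz":0,"rx":0,"ry":0,"rz":0,"gripper":0.03},{"dx":0,"dy":0,"dz":0,"rx":0,"ry":0,"rz":0,"gripper":0.03}]'>/dev/null; python3 st.py;python3 -m inch '[{"dx":-0.001,"dy":0,"dz":0,"rx":0,"ry":0,"rz":0,"gripper":0.03},{"dx":-0.001,"dy":0,"dz":0,"rx":0,"ry":0,"rz":0,"gripper":0.03},{"dx":0,"dy":0,"dz":0,"rx":0,"ry":0,"rz":0,"gripper":0.03}]'>/dev/null; python3 st.py
```

```text
t 47.1 [614.8  47.   33.2] u 610.9 v 83.4 yaw -3.50 tilt [0. 0.] F [-0.   0.6 -1.7] w 44.4 g 30.0 q6 1.62
t 47.5 [613.2  47.1  33.4] u 609.3 v 83.4 yaw -3.50 tilt [0.001 0.   ] F [ 1.5  0.1 -1.5] w 44.7 g 30.0 q6 1.63
t 47.8 [613.1  47.1  34.2] u 609.2 v 83.4 yaw -3.50 tilt [ 0.005 -0.   ] F [ 8.  -0.4 -4.1] w 44.7 g 30.0 q6 1.63
```

```bash
python3 -m inch '[{"dx":0.0015,"dy":0,"dz":0.001,"rx":0,"ry":0,"rz":0,"gripper":0.03},{"dx":0,"dy":0,"dz":0,"rx":0,"ry":0,"rz":0,"gripper":0.052},{"dx":0,"dy":0,"dz":0,"rx":0,"ry":0,"rz":0,"gripper":0.052},{"dx":0,"dy":0,"dz":-0.03,"rx":0,"ry":0,"rz":0,"gripper":0.052},{"dx":0,"dy":0,"dz":-0.04,"rx":0,"ry":0,"rz":0,"gripper":0.052},{"dx":0,"dy":0,"dz":-0.05,"rx":0,"ry":0,"rz":0,"gripper":0.07},{"dx":0,"dy":0,"dz":0,"rx":0,"ry":0,"rz":0,"gripper":0.07}]'>/dev/null; python3 tiles.py; python3 -m inch '[{"dx":0.0004,"dy":0.0496,"dz":0,"rx":0,"ry":0,"rz":0,"gripper":0.07},{"dx":0.0004,"dy":0.0496,"dz":0,"rx":0,"ry":0,"rz":0,"gripper":0.07},{"dx":0.0004,"dy":0.0496,"dz":0,"rx":0,"ry":0,"rz":0,"gripper":0.07},{"dx":0.0004,"dy":0.0496,"dz":0,"rx":0,"ry":0,"rz":0,"gripper":0.07},{"dx":0.0004,"dy":0.0496,"dz":0,"rx":0,"ry":0,"rz":0,"gripper":0.07},{"dx":0.0004,"dy":0.0496,"dz":0,"rx":0,"ry":0,"rz":0,"gripper":0.07},{"dx":0.0004,"dy":0.0496,"dz":0,"rx":0,"ry":0,"rz":0,"gripper":0.07},{"dx":0.0004,"dy":0.0496,"dz":0,"rx":0,"ry":0,"rz":0,"gripper":0.07},{"dx":0.0004,"dy":0.0496,"dz":0.03,"rx":0,"ry":0,"rz":0,"gripper":0.07},{"dx":0,"dy":0,"dz":0.04,"rx":0,"ry":0,"rz":0.085,"gripper":0.07},{"dx":0,"dy":0,"dz":0,"rx":0,"ry":0,"rz":0,"gripper":0.07},{"dx":0,"dy":0,"dz":0,"rx":0,"ry":0,"rz":0,"gripper":0.07}]'>/dev/null; python3 st.py 590.6 -398.7 14.5
```

```text
top 543 ctr [ 588.9 -398.6] yaw -8.5 size [ 42. 105.] u 611.5 v -363.0
scene 845 ctr [ 592.2 -398.9] yaw -8.3 size [ 44. 109.] u 614.8 v -363.0
t 48.8 [612.5  47.2 152.5] u 608.6 v 83.4 yaw -3.49 tilt [0.001 0.   ] F [-0.2 -0.5 -0.4] w 69.3 g 0.0 q6 1.63
t 50.3 [ 588.7 -397.8   82.1] u 611.2 v -362.2 yaw -8.23 tilt [-0.001  0.001] F [0.1 0.4 0.8] w 69.7 g 0.0 q6 1.05
tool delta [ 2.1  0.6 67.6]
```

```bash
python3 -m inch '[{"dx":0.002,"dy":0.0006,"dz":0.03,"rx":0,"ry":0,"rz":0,"gripper":0.07},{"dx":0,"dy":0,"dz":0.022,"rx":0,"ry":0,"rz":0,"gripper":0.07},{"dx":0,"dy":0,"dz":0.0145,"rx":0,"ry":0,"rz":0,"gripper":0.07},{"dx":0,"dy":0,"dz":0,"rx":0,"ry":0,"rz":0,"gripper":0.07},{"dx":0,"dy":0,"dz":0,"rx":0,"ry":0,"rz":0,"gripper":0.03},{"dx":0,"dy":0,"dz":0,"rx":0,"ry":0,"rz":0,"gripper":0.03},{"dx":0,"dy":0,"dz":0,"rx":0,"ry":0,"rz":0,"gripper":0.03},{"dx":0,"dy":0,"dz":0,"rx":0,"ry":0,"rz":0,"gripper":0.03}]' >/dev/null; python3 st.py;  python3 -m inch '[{"dx":0,"dy":0,"dz":-0.02,"rx":0,"ry":0,"rz":0,"gripper":0.03},{"dx":0,"dy":0,"dz":-0.03,"rx":0,"ry":0,"rz":0,"gripper":0.03},{"dx":0,"dy":0,"dz":-0.04,"rx":0,"ry":0,"rz":0,"gripper":0.03},{"dx":0,"dy":0,"dz":-0.04,"rx":0,"ry":0,"rz":-0.085,"gripper":0.03},{"dx":0,"dy":0,"dz":0,"rx":0,"ry":0,"rz":0,"gripper":0.03}]'>/dev/null; python3 st.py; python3 -m inch '[{"dx":0.0002,"dy":-0.0468,"dz":0,"rx":0,"ry":0,"rz":0,"gripper":0.03},{"dx":0.0002,"dy":-0.0468,"dz":0,"rx":0,"ry":0,"rz":0,"gripper":0.03},{"dx":0.0002,"dy":-0.0468,"dz":0,"rx":0,"ry":0,"rz":0,"gripper":0.03},{"dx":0.0002,"dy":-0.0468,"dz":0,"rx":0,"ry":0,"rz":0,"gripper":0.03},{"dx":0.0002,"dy":-0.0468,"dz":0,"rx":0,"ry":0,"rz":0,"gripper":0.03},{"dx":0.0002,"dy":-0.0468,"dz":0,"rx":0,"ry":0,"rz":0,"gripper":0.03},{"dx":0.0002,"dy":-0.0468,"dz":0,"rx":0,"ry":0,"rz":0,"gripper":0.03},{"dx":0.0002,"dy":-0.0468,"dz":0,"rx":0,"ry":0,"rz":0,"gripper":0.03},{"dx":0,"dy":0,"dz":0,"rx":0,"ry":0,"rz":0,"gripper":0.03},{"dx":0,"dy":0,"dz":0,"rx":0,"ry":0,"rz":0,"gripper":0.03}]'>/dev/null; python3 st.py
```

```text
t 51.3 [ 591.1 -400.    16.6] u 613.8 v -364.2 yaw -8.37 tilt [ 0.001 -0.001] F [-0.6  0.3  3. ] w 44.2 g 30.0 q6 1.05
t 51.9 [ 593.1 -401.4  152.6] u 615.9 v -365.6 yaw -3.46 tilt [ 0.008 -0.006] F [ 0.   0.3 -1.7] w 44.7 g 30.0 q6 0.96
t 53.2 [614.5 -26.1 145. ] u 615.0 v 10.4 yaw -3.49 tilt [-0.001 -0.   ] F [-0.1 -0.1 -1. ] w 44.5 g 30.0 q6 1.51
```

```bash
python3 -m inch '[{"dx":0,"dy":0,"dz":0.03,"rx":0,"ry":0,"rz":0,"gripper":0.03},{"dx":0,"dy":0,"dz":0.03,"rx":0,"ry":0,"rz":0,"gripper":0.03},{"dx":0,"dy":0,"dz":0.03,"rx":0,"ry":0,"rz":0,"gripper":0.03},{"dx":0,"dy":0,"dz":0.011,"rx":0,"ry":0,"rz":-0.001,"gripper":0.03},{"dx":0,"dy":0,"dz":0.0095,"rx":0,"ry":0,"rz":0,"gripper":0.03},{"dx":0,"dy":0,"dz":0,"rx":0,"ry":0,"rz":0,"gripper":0.03},{"dx":-0.002,"dy":0,"dz":0,"rx":0,"ry":0,"rz":0,"gripper":0.03},{"dx":-0.002,"dy":0,"dz":0,"rx":0,"ry":0,"rz":0,"gripper":0.03},{"dx":-0.001,"dy":0,"dz":0,"rx":0,"ry":0,"rz":0,"gripper":0.03},{"dx":0,"dy":0,"dz":0,"rx":0,"ry":0,"rz":0,"gripper":0.03}]'>/dev/null; python3 st.py;python3 -m inch '[{"dx":-0.001,"dy":0,"dz":0,"rx":0,"ry":0,"rz":0,"gripper":0.03},{"dx":-0.001,"dy":0,"dz":0,"rx":0,"ry":0,"rz":0,"gripper":0.03},{"dx":0,"dy":0,"dz":0,"rx":0,"ry":0,"rz":0,"gripper":0.03}]'>/dev/null; python3 st.py;python3 -m inch '[{"dx":-0.001,"dy":0,"dz":0,"rx":0,"ry":0,"rz":0,"gripper":0.03},{"dx":-0.001,"dy":0,"dz":0,"rx":0,"ry":0,"rz":0,"gripper":0.03},{"dx":0,"dy":0,"dz":0,"rx":0,"ry":0,"rz":0,"gripper":0.03}]'>/dev/null; python3 st.py
```

```text
t 54.4 [610.1 -25.6  35.4] u 610.5 v 10.6 yaw -3.43 tilt [ 0. -0.] F [-0.9 -0.2 -0.7] w 44.9 g 30.0 q6 1.50
t 54.8 [608.  -25.5  35.1] u 608.4 v 10.6 yaw -3.44 tilt [-0.  0.] F [ 0.8 -0.2 -1.6] w 44.1 g 30.0 q6 1.50
t 55.2 [607.5 -25.5  35.9] u 608.0 v 10.6 yaw -3.44 tilt [ 0.003 -0.   ] F [ 5.1 -0.5 -2.5] w 44.7 g 30.0 q6 1.50
```

```bash
python3 -m inch '[{"dx":0.0015,"dy":0,"dz":0.0015,"rx":0,"ry":0,"rz":0,"gripper":0.03},{"dx":0,"dy":0,"dz":0,"rx":0,"ry":0,"rz":0,"gripper":0.052},{"dx":0,"dy":0,"dz":0,"rx":0,"ry":0,"rz":0,"gripper":0.052},{"dx":0,"dy":0,"dz":-0.03,"rx":0,"ry":0,"rz":0,"gripper":0.052},{"dx":0,"dy":0,"dz":-0.04,"rx":0,"ry":0,"rz":0,"gripper":0.052},{"dx":0,"dy":0,"dz":-0.05,"rx":0,"ry":0,"rz":0,"gripper":0.0},{"dx":0,"dy":0.0625,"dz":-0.03,"rx":0,"ry":0,"rz":0,"gripper":0.0},{"dx":0,"dy":0.0625,"dz":0,"rx":0,"ry":0,"rz":0,"gripper":0.0},{"dx":-0.02,"dy":0.0625,"dz":0,"rx":0,"ry":0,"rz":0,"gripper":0.0},{"dx":-0.04,"dy":0.0625,"dz":0,"rx":0,"ry":0,"rz":0,"gripper":0.0},{"dx":-0.04,"dy":0.0625,"dz":0,"rx":0,"ry":0,"rz":0,"gripper":0.0},{"dx":0,"dy":0,"dz":0,"rx":0,"ry":0,"rz":0,"gripper":0.0}]'>/dev/null; python3 - <<'E'
from lib import *
from st import rep
rep()
t=shot("top");s=shot("scene");np.savez("top3.npz",**t);np.savez("scene3.npz",**s)
for n,c,b in(("top",t,(215,110,395,250)),("scene",s,(265,240,480,400))):
    for a,ce,k in blobs(c,ter,b,100):
        w=np.array([ray(c,q,42) for q in k]).astype(np.float32);r=cv2.minAreaRect(w);bx=cv2.boxPoints(r);e=max((bx[1]-bx[0],bx[2]-bx[1]),key=np.linalg.norm)
        y=(np.degrees(np.arctan2(e[1],e[0]))+90)%180-90;print(n,a,"u %.1f v %.1f"%(np.array(r[0])@BX,np.array(r[0])@BY),"yaw rel %.1f"%(y+3.4),np.round(sorted(r[1])),"umin %.1f"%np.percentile(w@BX,4))
# heights near gate
T=np.linalg.inv(s["world_to_cam"]);K=np.linalg.inv(s["mtx"]);vv,uu=np.mgrid[230:320,420:600];d=s["depth"][230:320,420:600]
X=(K@np.stack([uu*d,vv*d,d]).reshape(3,-1));X=(T[:3,:3]@X).T+T[:3,3];U=X[:,:2]@BX;V=X[:,:2]@BY
for a in range(400,640,20):
    print(a,[int(np.percentile(X[m,2],90)) if (m:=(abs(U-a)<10)&(abs(V-v)<8)).sum()>3 else None for v in range(330,480,16)])
a=cv2.resize(t['img'][95:265,190:430],None,fx=1.65,fy=1.65,interpolation=2);b=cv2.resize(s['img'][230:400,250:490],None,fx=1.65,fy=1.65,interpolation=2);cv2.imwrite("pics/all.png",np.hstack([a,b]))
E
```

```text
t 56.7 [ 501.5 -307.   180.5] u 518.8 v -276.7 yaw -3.77 tilt [-0.001 -0.001] F [-0.1  0.2  0.3] w 0.5 g 0.0 q6 1.00
top 463 u 607.4 v 226.9 yaw rel -0.1 [ 42. 105.] umin 557.7
top 427 u 607.1 v 156.3 yaw rel -1.7 [ 42. 105.] umin 556.8
top 451 u 607.3 v 83.5 yaw rel -0.7 [ 43. 105.] umin 556.2
top 483 u 606.9 v 10.8 yaw rel 0.2 [ 43. 105.] umin 555.6
scene 813 u 608.8 v 226.9 yaw rel -0.7 [ 45. 109.] umin 555.2
scene 821 u 608.9 v 155.2 yaw rel -0.4 [ 45. 109.] umin 555.2
scene 819 u 609.0 v 83.5 yaw rel -0.5 [ 45. 108.] umin 555.4
scene 816 u 609.1 v 11.3 yaw rel -0.4 [ 44. 109.] umin 555.3
400 [3, 2, 4, 2, 4, 2, 4, 2, 3, 3]
420 [26, 18, None, 43, None, 2, 1, 2, 3, 3]
440 [31, 45, 45, 47, 46, 2, 1, 3, 2, 3]
460 [30, 42, 72, 74, 42, 2, 3, 3, 2, 1]
480 [31, 60, 74, 74, 43, 2, 1, 3, 2, 3]
500 [31, 42, 39, 39, 42, 1, 3, 3, 49, 63]
520 [29, 40, 36, 36, 44, 2, 2, 48, 57, 62]
540 [30, 42, 36, 37, 41, 24, 38, 50, 54, 51]
560 [32, 42, 37, 35, 42, 37, 41, 44, 40, 9]
580 [31, 44, 43, 44, 44, 32, 33, 23, 10, 11]
600 [30, 39, 41, 43, 35, 2, 2, 9, 11, 10]
620 [31, 1, 2, 2, 2, 2, 2, 8, 10, 10]
```

View pics/all.png

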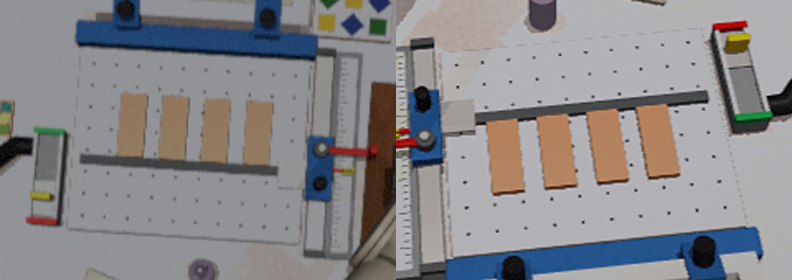

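All four tiles lie square at the fence (u≈608, v = 227/155.5/83.5/11; the picture shows them in a row). Next is the suction slide: I'll go behind the yellow tab.

```bash
python3 -m inch '[{"dx":-0.0059,"dy":-0.0537,"dz":0,"rx":0,"ry":0,"rz":-0.006,"gripper":0.0},{"dx":-0.0059,"dy":-0.0537,"dz":0,"rx":0,"ry":0,"rz":0,"gripper":0.0},{"dx":-0.0059,"dy":-0.0537,"dz":0,"rx":0,"ry":0,"rz":0,"gripper":0.0},{"dx":-0.0059,"dy":-0.0537,"dz":0,"rx":0,"ry":0,"rz":0,"gripper":0.0},{"dx":-0.0059,"dy":-0.0537,"dz":0,"rx":0,"ry":0,"rz":0,"gripper":0.0},{"dx":-0.0059,"dy":-0.0537,"dz":0,"rx":0,"ry":0,"rz":0,"gripper":0.0},{"dx":-0.0059,"dy":-0.0537,"dz":0,"rx":0,"ry":0,"rz":0,"gripper":0.0},{"dx":-0.0059,"dy":-0.0537,"dz":0,"rx":0,"ry":0,"rz":0,"gripper":0.0},{"dx":-0.0059,"dy":-0.0537,"dz":0,"rx":0,"ry":0,"rz":0,"gripper":0.0},{"dx":-0.0059,"dy":-0.0537,"dz":0,"rx":0,"ry":0,"rz":0,"gripper":0.0},{"dx":-0.0059,"dy":-0.0537,"dz":0,"rx":0,"ry":0,"rz":0,"gripper":0.0},{"dx":-0.0059,"dy":-0.0537,"dz":0,"rx":0,"ry":0,"rz":0,"gripper":0.0},{"dx":0,"dy":0,"dz":0.02,"rx":0,"ry":0,"rz":0,"gripper":0.0},{"dx":0,"dy":0,"dz":0.03,"rx":0,"ry":0,"rz":0,"gripper":0.0},{"dx":0,"dy":0,"dz":0.03,"rx":0,"ry":0,"rz":0,"gripper":0.0},{"dx":0,"dy":0,"dz":0,"rx":0,"ry":0,"rz":0,"gripper":0.0},{"dx":0,"dy":0,"dz":0,"rx":0,"ry":0,"rz":0,"gripper":0.0}]'>/dev/null; python3 -c "
from st import *
w=BX*448+BY*367.6;print(w);rep(w[0],w[1],54)"
```

```text
[469.01246584 340.38370538]
t 58.9 [468.7 344.2 101.5] u 447.5 v 371.4 yaw -3.07 tilt [0. 0.] F [0.1 0.3 0.1] w 0.6 g 0.0 q6 2.17
tool delta [ 0.5  3.8 47.5]
```

```bash
python3 -m inch '[{"dx":0.0005,"dy":0.0038,"dz":0.025,"rx":0,"ry":0,"rz":0.006,"gripper":0.0},{"dx":0,"dy":0,"dz":0.0225,"rx":0,"ry":0,"rz":0,"gripper":0.0},{"dx":0,"dy":0,"dz":0,"rx":0,"ry":0,"rz":0,"gripper":0.0}]'>/dev/null; python3 st.py; python3 -m inch '[{"dx":0.01,"dy":0,"dz":0,"rx":0,"ry":0,"rz":0,"gripper":0.0},{"dx":0.01,"dy":0,"dz":0,"rx":0,"ry":0,"rz":0,"gripper":0.0},{"dx":0.01,"dy":0,"dz":0,"rx":0,"ry":0,"rz":0,"gripper":0.0},{"dx":0.01,"dy":0,"dz":0,"rx":0,"ry":0,"rz":0,"gripper":0.0},{"dx":0.01,"dy":0,"dz":0,"rx":0,"ry":0,"rz":0,"gripper":0.0},{"dx":0.01,"dy":0,"dz":0,"rx":0,"ry":0,"rz":0,"gripper":0.0},{"dx":0.01,"dy":0,"dz":0,"rx":0,"ry":0,"rz":0,"gripper":0.0},{"dx":0.01,"dy":0,"dz":0,"rx":0,"ry":0,"rz":0,"gripper":0.0},{"dx":0,"dy":0,"dz":0,"rx":0,"ry":0,"rz":0,"gripper":0.0}]'>/dev/null; python3 st.py;python3 -m inch '[{"dx":0.005,"dy":0,"dz":0,"rx":0,"ry":0,"rz":0,"gripper":0.0},{"dx":0.003,"dy":0,"dz":0,"rx":0,"ry":0,"rz":0,"gripper":0.0},{"dx":0,"dy":0,"dz":0,"rx":0,"ry":0,"rz":0,"gripper":0.0}]'>/dev/null; python3 st.py
```

```text
t 59.3 [468.5 339.7  53. ] u 447.5 v 366.9 yaw -3.44 tilt [-0.001 -0.001] F [ 1.1 -1.1  1. ] w 0.4 g 0.0 q6 2.17
t 60.4 [550.  334.8  53. ] u 529.1 v 366.9 yaw -3.47 tilt [ 0.001 -0.   ] F [0.3 0.5 0. ] w 0.3 g 0.0 q6 2.10
t 60.8 [555.6 334.6  52.9] u 534.8 v 366.9 yaw -3.43 tilt [-0.003 -0.001] F [-7.  -1.1  3.6] w 0.4 g 3.7 q6 2.09
```

```bash
python3 -m inch '[{"dx":0.0015,"dy":0,"dz":0,"rx":0,"ry":0,"rz":0,"gripper":0.0},{"dx":0,"dy":0,"dz":0,"rx":0,"ry":0,"rz":0,"gripper":0.0}]'>/dev/null; python3 st.py;python3 -m inch '[{"dx":-0.015,"dy":0,"dz":0,"rx":0,"ry":0,"rz":0,"gripper":0.0},{"dx":0,"dy":0,"dz":-0.04,"rx":0,"ry":0,"rz":0,"gripper":0.0},{"dx":0,"dy":0,"dz":-0.05,"rx":0,"ry":0,"rz":0,"gripper":0.0},{"dx":-0.06,"dy":0,"dz":-0.04,"rx":0,"ry":0,"rz":0,"gripper":0.0},{"dx":-0.06,"dy":0,"dz":0,"rx":0,"ry":0,"rz":0,"gripper":0.0},{"dx":-0.05,"dy":0,"dz":0,"rx":0,"ry":0,"rz":0,"gripper":0.0},{"dx":0,"dy":0,"dz":0,"rx":0,"ry":0,"rz":0,"gripper":0.0},{"dx":0,"dy":0,"dz":0,"rx":0,"ry":0,"rz":0,"gripper":0.0}]'>/dev/null; python3 - <<'E'
from lib import *
from st import rep
rep()
t=shot("top");s=shot("scene")
for n,c,b in(("top",t,(200,165,235,235)),("scene",s,(435,235,480,310))):
    for a,ce,k in blobs(c,yel,b):print("tab",n,a,(ray(c,ce,72)@BX).round(1))
from ptr3 import top,rows
top(t);rows(s)
a=cv2.resize(t['img'][95:300,140:430],None,fx=1.35,fy=1.35,interpolation=2);b=cv2.resize(s['img'][170:375,200:490],None,fx=1.35,fy=1.35,interpolation=2);cv2.imwrite("pics/end.png",np.hstack([a,b]))
E
```

```text
t 61.0 [555.7 334.6  52.9] u 534.9 v 366.9 yaw -3.40 tilt [-0.005 -0.001] F [-13.5  -1.4   8.4] w 0.6 g 7.1 q6 2.09
t 62.0 [382.3 345.5 178.5] u 361.2 v 367.6 yaw -3.41 tilt [0.002 0.001] F [ 0.8 -0.2  0.2] w 0.3 g 0.0 q6 2.27
tab top 42 549.0
tab scene 57 551.1
top ptr 197.64 mark 198.44
u diff marker-pointer (before side-face corr -) -0.66
ptr 309.01 [  0.   0.   0.   0. 487. 643. 440.  25.   4.   0.] line [310.07 310.   310.   310.   310.   310.   310.  ] at 253.5 309.96
```

View pics/end.png

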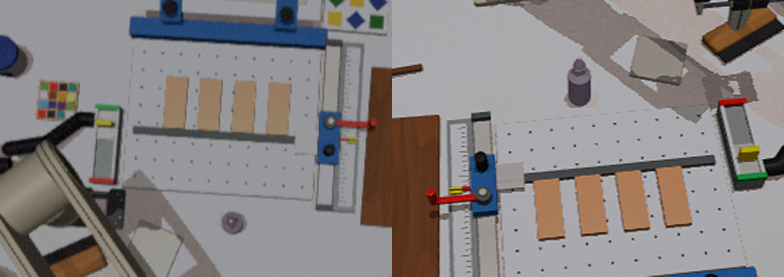

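The final picture shows the tab at the green stop (top crop (104,124)), four tiles along the fence, the lever clamped and the bystanders where they were.

```bash
python3 -c "
from rig import order
print(order.job_done())"
```

```text
the job is handed in; nothing more can be done
None
```

The job is handed in: the fence is clamped at the mark (to about half a millimetre in the camera images), all four tiles lie square against it about 27 mm apart, and the suction slide is at its green stop.

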